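# Load and clamp the slide carriers in the scanner's stage insert

## Robot

A 6-joint arm with a two-finger parallel gripper is mounted at the origin on the work surface. World frame = base frame: x ahead of the robot, y to its left, z up, the work surface at z = 0. Lengths are in mm, angles in rad, forces in N, time in s.
With the tool pointing down it reaches from about 350 to 975 mm from the base axis. Payload 4.9 kg.
Tool frame: the origin (TCP) lies on the front face of the gripper's body, between the roots of the fingers; the fingertips stand 73 mm ahead of it and the grasp point (between the pads) lies 54 mm ahead of it; z points along the fingers, y is the direction in which the jaws open and shut (so a half turn about z gives the same grasp; the last joint's range is limited). The gripper opens to 85 mm and grips with 20 to 120 N. Pads are 22 mm wide; open, the fingers measure 114 mm over their backs; the gripper's body (76 mm by 85 mm) begins 54 mm behind the grasp point. The pads swing forward as they close: fully open they stand 13 mm farther back than shut.
Start: joints at [-1.468, 0.053, 1.613, -0, 1.476, -0.119], TCP at [137.487, -609.672, 303.904] pointing down, gripper open.
Joint ranges: [-3.01, 3.01], [-1.01, 2.22], [0.06, 2.58], [-1.02, 4.17], [0.09, 2.62], [-3.14, 3.14]. Speed limits (rad/s): [2.57, 2.57, 3.14, 3.14, 3.14, 3.14].

## Interface

Orientations are given as a 3x3 rotation matrix whose columns are the frame's x, y, z axes.
In Python, from cell import r gives the robot as it stands. The module is installed in compiled form; this text tells all that it offers.
- The arm moves only by the tool send_rows, never from a script. Its argument "deltas" is a list of rows, each a list of 3 entries, a list of its own where there are three numbers: the closure, from -1 (fully open) to 1 (shut), then the shift along the tool's x, y, z in m, then the turn about the tool's z in degrees. A call has 1 to 20 rows; each row shifts and turns the commanded pose from where the row before left it, along the tool's axes as they then stand; what a row does not reach is not made up. A row lasts 1/10 s, in which the tool goes at most 50 mm and 8.59 degrees, less where a joint would pass 70% of its speed; a pose out of reach is approached as far as the arm can. A call with a gripper value outside its range is refused whole. The fingers move at their own pace and stop on an object; the grip force is fixed at half the most. Time passes only in rows, so rows that do not move let the fingers close. It gives the time, the measured TCP pose, the force and the opening at its end, in the units of the state.
- r.get_state(): the state, without advancing time (a new reading comes with each control period).
- r.read_camera(name): name is "scene" or "top"; returns the picture (420x560x3 uint8, red, green, blue); there is no depth.
- r.calibration(name): a dict with "fx", "fy", "cx", "cy" (pixels), "extrinsics" (4x4, takes a point from world to camera coordinates). Camera axes: x right, y down, z forward; pixel columns grow to the right and rows downward; lengths in mm; the calibration is good to about 2 mm. A picture is of the moment at which its call begins. calibration takes no time and is no camera call.
- r.finish_job(): hands the job in, once; it reports no verdict.
The state is a dict: "time": time; "qpos": joint angles; "dq": joint speeds; "joint_efforts": joint torques, N m; "position": TCP position; "eef_rot": TCP orientation; "ft_force": force on the tool from outside, world axes, zero at the start; "wrist_torque": the same for the moment, N m; "gripper_width": opening from 0.0 (shut) to 1.0 (fully open).
Only numpy, scipy, OpenCV 4.12 (cv2) and the standard library are available. Lean on these libraries where they do the work, as an engineer would, in place of code of your own. Each camera call takes 0.05 s, during which the arm holds its last target.

## Task

Load every slide carrier on the bench into the black stage insert: lay them flat on the plate in one row along the back rail, starting at the end stop and butted flush against each other with no gaps. Clamp each carrier by turning the eccentric knob in front of it clockwise until its lobe bears firmly on the carrier and holds it against the rail. Leave the other things on the bench where they are.

Things in the scene. Friction and masses are not known exactly. Their poses are not given: they have to be found in the camera images.
- insert: Stage insert of the slide scanner: fixed black plate 176 (x) by 330 (y) by 12 mm on the bench. Origin: centre of its underside; x points to the back rail on the side away from the robot, y along the rail, z up. Carriers in the row have their centres at x = 18, z = 22, y = -115, -55, 5, 65 mm (places 1 to 4 from the end stop, marked by pale windows). Knobs 1 to 4: axes at x = -55 and the same y.
- rail_face (a point): Point on the insert's top where the inner face of the aluminium back rail stands, at insert x = 66, y = -25, z = 12 mm; same axes as the insert. The rail is 14 mm high, runs along y from -145 to 155 mm.
- stop_face (a point): Point on the insert's top where the inner face of the aluminium end stop stands, at insert x = 18, y = -145, z = 12 mm; same axes as the insert. The stop is 14 mm high, 96 mm long along x, at the insert's -y end.
- carrier1_mid (a point): Centre (half-way up) of a slide carrier: flat frame 96 mm long (its x), 60 wide (its y), 20 high (z up), dark with aluminium rim, a glass slide with two white labels let into its top, about 0.16 kg. Taken across the 60 mm width. All are alike; either end may face the rail. 3 or 4 are present (None: absent).
- carrier2_mid (a point): Centre (half-way up) of a slide carrier: flat frame 96 mm long (its x), 60 wide (its y), 20 high (z up), dark with aluminium rim, a glass slide with two white labels let into its top, about 0.16 kg. Taken across the 60 mm width. All are alike; either end may face the rail. 3 or 4 are present (None: absent).
- carrier3_mid (a point): Centre (half-way up) of a slide carrier: flat frame 96 mm long (its x), 60 wide (its y), 20 high (z up), dark with aluminium rim, a glass slide with two white labels let into its top, about 0.16 kg. Taken across the 60 mm width. All are alike; either end may face the rail. 3 or 4 are present (None: absent).
- carrier4_mid (a point): Centre (half-way up) of a slide carrier: flat frame 96 mm long (its x), 60 wide (its y), 20 high (z up), dark with aluminium rim, a glass slide with two white labels let into its top, about 0.16 kg. Taken across the 60 mm width. All are alike; either end may face the rail. 3 or 4 are present (None: absent).
- cam1 (a joint): Eccentric clamp knob 1 at the near edge, axis 30 mm from the end stop. Angle in rad, 0 to 2.5 (hard stops), clockwise from above is positive; 0: lobe points away from the row, open. On a carrier at the rail it begins to bear at about 2.0 and bears firmly from 2.1 on; it stays where left. Turning takes 0.06 N m free, about 0.5 N m at 2.1, over 1 N m past 2.2; closing pushes a carrier up to 5 mm to the rail.
- cam1_grip (a point): Middle of knob 1's grip bar, on its axis, 52 mm above the insert's underside. Bar: upright, aluminium, 36 mm long, 12 thick, 30 high (15 above and below this point). Below it the off-centre disc, 44 mm across, 14 thick, its centre 7 mm off the axis. Site x axis: along the bar, away from the lobe; z up. Knobs are 60 mm apart, axes 25 mm from the carriers' near faces.
- cam2 (a joint): Eccentric clamp knob 2 at the near edge, axis 90 mm from the end stop. Angle in rad, 0 to 2.5 (hard stops), clockwise from above is positive; 0: lobe points away from the row, open. On a carrier at the rail it begins to bear at about 2.0 and bears firmly from 2.1 on; it stays where left. Turning takes 0.06 N m free, about 0.5 N m at 2.1, over 1 N m past 2.2; closing pushes a carrier up to 5 mm to the rail.
- cam2_grip (a point): Middle of knob 2's grip bar, on its axis, 52 mm above the insert's underside. Bar: upright, aluminium, 36 mm long, 12 thick, 30 high (15 above and below this point). Below it the off-centre disc, 44 mm across, 14 thick, its centre 7 mm off the axis. Site x axis: along the bar, away from the lobe; z up. Knobs are 60 mm apart, axes 25 mm from the carriers' near faces.
- cam3 (a joint): Eccentric clamp knob 3 at the near edge, axis 150 mm from the end stop. Angle in rad, 0 to 2.5 (hard stops), clockwise from above is positive; 0: lobe points away from the row, open. On a carrier at the rail it begins to bear at about 2.0 and bears firmly from 2.1 on; it stays where left. Turning takes 0.06 N m free, about 0.5 N m at 2.1, over 1 N m past 2.2; closing pushes a carrier up to 5 mm to the rail.
- cam3_grip (a point): Middle of knob 3's grip bar, on its axis, 52 mm above the insert's underside. Bar: upright, aluminium, 36 mm long, 12 thick, 30 high (15 above and below this point). Below it the off-centre disc, 44 mm across, 14 thick, its centre 7 mm off the axis. Site x axis: along the bar, away from the lobe; z up. Knobs are 60 mm apart, axes 25 mm from the carriers' near faces.
- cam4 (a joint): Eccentric clamp knob 4 at the near edge, axis 210 mm from the end stop. Angle in rad, 0 to 2.5 (hard stops), clockwise from above is positive; 0: lobe points away from the row, open. On a carrier at the rail it begins to bear at about 2.0 and bears firmly from 2.1 on; it stays where left. Turning takes 0.06 N m free, about 0.5 N m at 2.1, over 1 N m past 2.2; closing pushes a carrier up to 5 mm to the rail.
- cam4_grip (a point): Middle of knob 4's grip bar, on its axis, 52 mm above the insert's underside. Bar: upright, aluminium, 36 mm long, 12 thick, 30 high (15 above and below this point). Below it the off-centre disc, 44 mm across, 14 thick, its centre 7 mm off the axis. Site x axis: along the bar, away from the lobe; z up. Knobs are 60 mm apart, axes 25 mm from the carriers' near faces.
- oil_bottle: Bystander, not part of the job: amber oil bottle, 38 mm across, 85 mm high; origin under its middle.
- tool_beaker: Bystander, not part of the job: white beaker, 76 mm across, 95 mm high; origin under its middle.
- dish_stack: Bystander, not part of the job: stack of three clear dishes, 91 mm across, 49 mm high; origin under its middle.
- objective_case: Bystander, not part of the job: black cylindrical lens case, 45 mm across, 72 mm high; origin under its middle.
- slide_box: Bystander, not part of the job: dark slide box 175 x 95 x 33 mm; origin under its middle.
- lens_tissue: Bystander, not part of the job: cardboard tissue box 110 x 75 x 55 mm; origin under its middle.
- driver: Bystander, not part of the job: screwdriver with a red handle, 160 mm long, lying on the bench; origin under its middle.

How it is judged:
By the outcome, as a careful person would: the job done as asked, in the order asked, and still so for the second after the job is handed in, with the robot touching nothing.
Of carrier1, carrier2, carrier3, carrier4 only 3 to 4 are there at a start; the rules pass over those that are not, and their reading is None.
At some moment in a run one of carrier1, carrier2, carrier3, carrier4 may be knocked a few centimetres aside while the robot is not near it.
Once in a run the grip may slacken for a moment while it holds something.
It also fails if it takes over 210 s, if anything falls off the work surface, if the arm or the gripper's body presses on something with over 40 N, if the wrist force passes 120 N, or if a joint passes its speed limit or range.

## Working session

There is one attempt and no reset: what is moved stays moved. The work goes in short steps, Python scripts to look and compute and a tool call to move; the robot and the scene stay as the last step left them, time stands still between calls to the robot, and variables do not carry over. Pictures are saved under pics/ and viewed, and the job is handed in when it is done.

Besides the shell and the picture viewer there is one more tool, called as name(argument=value, ...), one argument or row to a line, values as JSON. send_rows: Moves the arm, as the interface text tells. Its arguments: {"type":"object","properties":{"deltas":{"type":"array"}},"required":["deltas"]}

```bash
ls; mkdir -p pics; python3 - <<'E'
from cell import r
import cv2
s=r.get_state()
for k,v in s.items(): print(k,v)
for n in("scene","top"):
    im=r.read_camera(n); cv2.imwrite(f"pics/{n}0.png",im[:,:,::-1]); 
    c=r.calibration(n); print(n,c)
E
```

```text
pics
time 0.0
qpos [-1.46802357e+00  5.33553593e-02  1.61428905e+00  2.68378396e-05
  1.47599892e+00 -1.18983696e-01]
dq [-0.00134358  0.00066001  0.00134353  0.00085425  0.00116124 -0.00058154]
joint_efforts [ 8.17147593e-04 -3.93676043e+01 -3.70180678e+01 -1.05868410e-04
  7.03051468e-03  6.33809591e-06]
position [ 137.43162489 -609.21885886  302.66675251]
eef_rot [[ 9.75513223e-01  2.19940715e-01 -1.83806707e-04]
 [ 2.19940626e-01 -9.75511122e-01  2.04259907e-03]
 [ 2.69945214e-04 -2.03300897e-03 -9.99997897e-01]]
ft_force [-0.19515359 -0.08816901  0.98661725]
wrist_torque [ 0.00384076 -0.01806265  0.0367596 ]
gripper_width 0.9986072526315974
scene {'fx': 451.28499597459756, 'fy': 451.28499597459756, 'cx': 277.91038512352435, 'cy': 214.61500945858091, 'extrinsics': array([[ 7.20579645e-01,  6.93158318e-01, -1.72197995e-02,
        -3.26620349e+02],
       [ 4.01770406e-01, -4.37647537e-01, -8.04391182e-01,
        -1.51319306e+02],
       [-5.65106642e-01,  5.72709506e-01, -5.93850406e-01,
         1.51490814e+03],
       [ 0.00000000e+00,  0.00000000e+00,  0.00000000e+00,
         1.00000000e+00]])}
top {'fx': 466.93830993690466, 'fy': 466.93830993690466, 'cx': 275.30717635534796, 'cy': 201.7743472875057, 'extrinsics': array([[ 2.12351677e-02, -9.99756734e-01,  5.96163971e-03,
        -7.36093269e+01],
       [-9.90980549e-01, -2.18371660e-02, -1.32214558e-01,
         5.04657417e+02],
       [ 1.32312580e-01, -3.10027068e-03, -9.91203193e-01,
         1.24881144e+03],
       [ 0.00000000e+00,  0.00000000e+00,  0.00000000e+00,
         1.00000000e+00]])}
```

View pics/top0.png

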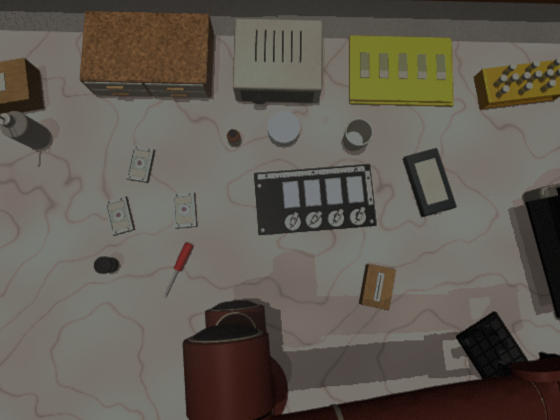

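View pics/scene0.png

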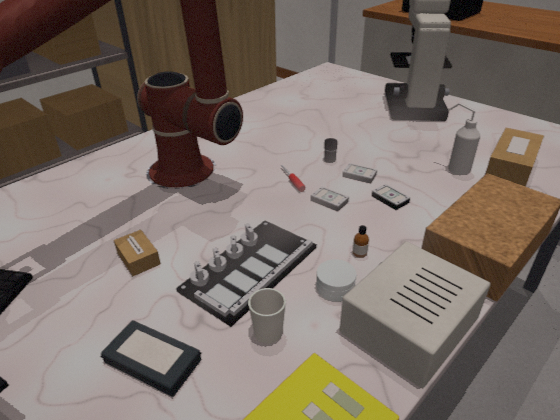

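```bash
cat > h.py <<'E'
import numpy as np, cv2
from cell import r
def ray(n,u,v):
    c=r.calibration(n);E=c["extrinsics"];R=E[:3,:3];t=E[:3,3]
    d=R.T@np.array([(u-c["cx"])/c["fx"],(v-c["cy"])/c["fy"],1]);return -R.T@t,d
def onz(n,u,v,z):
    o,d=ray(n,u,v);return o+d*(z-o[2])/d[2]
def proj(n,p):
    c=r.calibration(n);q=c["extrinsics"]@np.append(p,1);return np.array([c["fx"]*q[0]/q[2]+c["cx"],c["fy"]*q[1]/q[2]+c["cy"]])
def crop(n,im,x0,y0,x1,y1,f,name):
    c=cv2.resize(im[y0:y1,x0:x1],None,fx=f,fy=f,interpolation=cv2.INTER_CUBIC);cv2.imwrite("pics/"+name,c[:,:,::-1])
E
python3 - <<'E'
from h import *
im=cv2.imread("pics/top0.png")[:,:,::-1]
crop("top",im,85,130,225,250,5,"c1.png")
crop("top",im,240,150,390,245,5,"c2.png")
im=cv2.imread("pics/scene0.png")[:,:,::-1]
crop("scene",im,170,210,330,330,5,"c3.png")
E
```

```text
(no output)
```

View pics/c1.png

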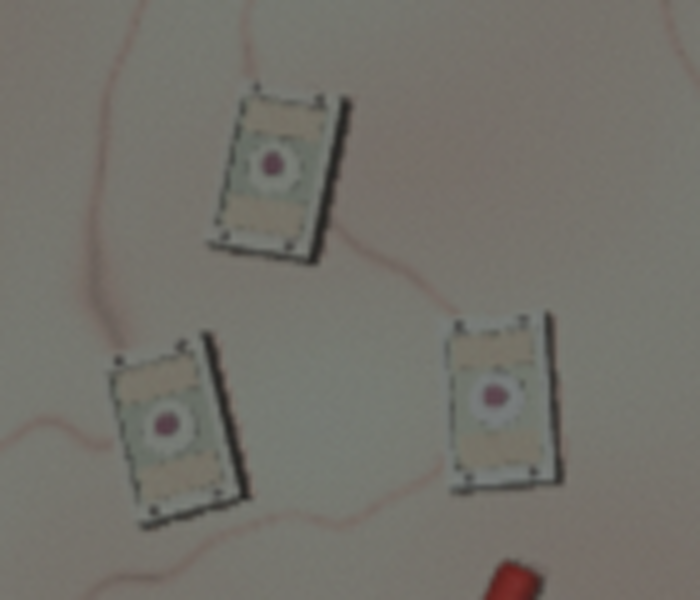

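View pics/c2.png

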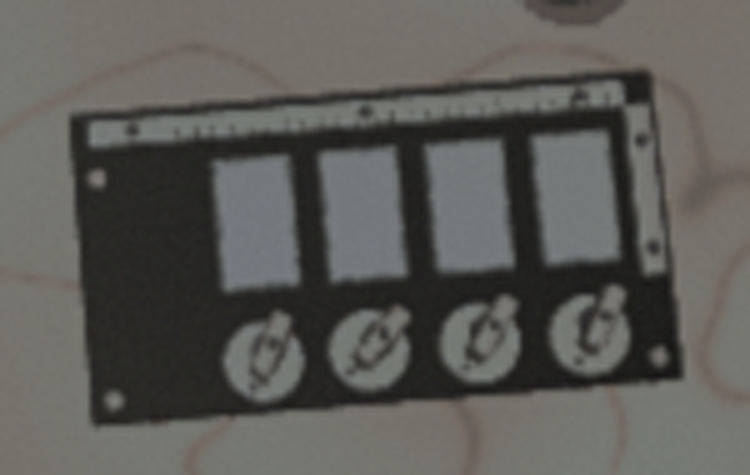

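View pics/c3.png

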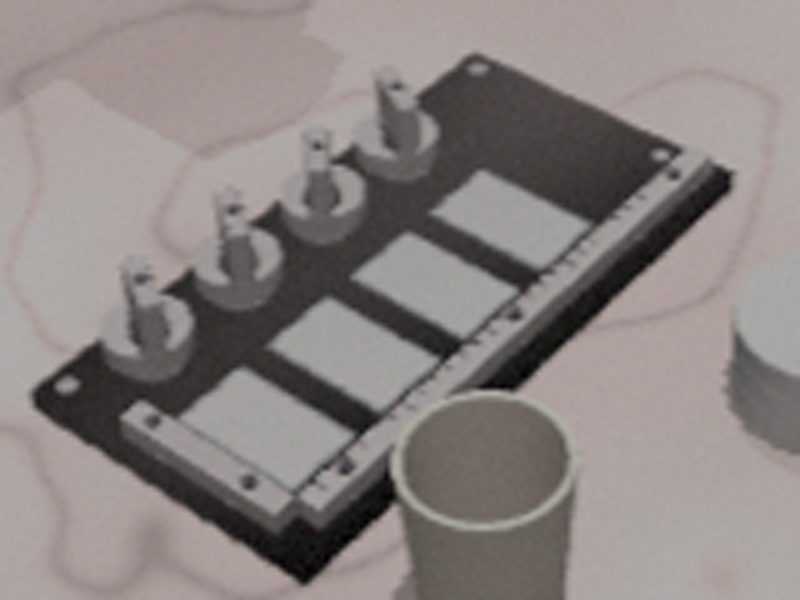

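```bash
python3 - <<'E'
from h import *
im=cv2.imread("pics/top0.png")[:,:,::-1]
def st(x0,y0,x1,y1,f):
    c=cv2.resize(im[y0:y1,x0:x1],None,fx=f,fy=f,interpolation=cv2.INTER_CUBIC).astype(float)
    return np.clip((c-20)*2.0,0,255).astype(np.uint8)
a=st(122,142,160,187,12);b=st(100,191,138,236,12)
c=st(168,187,206,232,12)
w=np.hstack([a,b,c])[:, :, ::-1]; print(w.shape)
w=cv2.resize(w,None,fx=800/w.shape[1],fy=800/w.shape[1]); print(w.shape)
cv2.imwrite("pics/c4.png",w)
# plate
hsv=cv2.cvtColor(np.ascontiguousarray(im),cv2.COLOR_RGB2GRAY)
m=np.zeros_like(hsv);m[150:245,240:390]=(hsv[150:245,240:390]<62)*255
m=cv2.morphologyEx(m,cv2.MORPH_CLOSE,np.ones((5,5)))
cs,_=cv2.findContours(m,cv2.RETR_EXTERNAL,cv2.CHAIN_APPROX_NONE);k=max(cs,key=cv2.contourArea)
h=cv2.convexHull(k);e=cv2.approxPolyDP(h,6,True)[:,0].astype(float);print(e)
P=np.array([onz("top",u,v,12) for u,v in e]);print(P.round(1));
for i in range(len(P)):print(np.linalg.norm(P[i]-P[i-1]))
# windows
g=hsv[150:245,240:390]
m=np.zeros_like(hsv);m[150:245,240:390]=(g>90)*255
cs,_=cv2.findContours(m,cv2.RETR_CCOMP,cv2.CHAIN_APPROX_NONE)
for k in cs:
    A=cv2.contourArea(k)
    if 200<A<1500:
        (cx,cy),(a1,b1),an=cv2.minAreaRect(k);M=cv2.moments(k);u,v=M['m10']/M['m00'],M['m01']/M['m00'];print(A,u,v,a1,b1,an,onz("top",u,v,12).round(1))
E
```

```text
(540, 1368, 3)
(316, 800, 3)
[[369. 165.]
 [375. 225.]
 [259. 234.]
 [255. 173.]]
[[ 619.7 -325.3   12. ]
 [ 450.  -341.1   12. ]
 [ 418.1  -19.5   12. ]
 [ 589.5   -3.8   12. ]]
322.8866214057497
170.40957835789874
323.1401721451945
172.13847327561277
343.0 290.78377065111755 194.0310981535471 25.44054412841797 15.119468688964844 84.80557250976562 [ 531.9 -105.6   12. ]
341.0 312.03812316715545 192.21554252199414 25.450340270996094 14.970789909362793 86.42366790771484 [ 538.3 -165.1   12. ]
335.0 333.434328358209 190.54776119402985 25.373449325561523 14.826053619384766 84.2894058227539 [ 544.4 -225.1   12. ]
337.0 354.80464886251235 189.00890207715133 25.509685516357422 14.797825813293457 83.6598129272461 [ 550.1 -285.1   12. ]
316.5 306.8931016324381 172.40389678778303 4.381104469299316 96.56793975830078 85.48600769042969 [ 594.5 -150.    12. ]
```

View pics/c4.png

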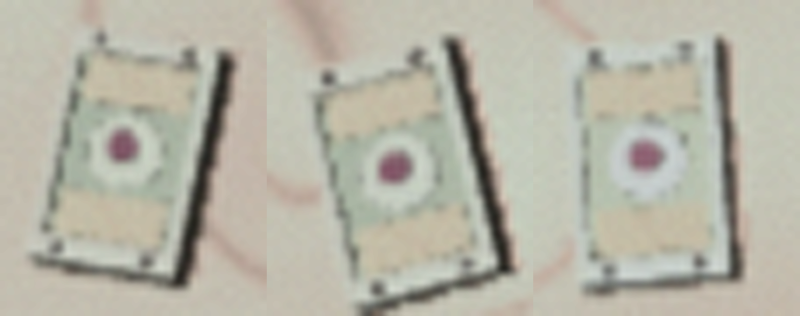

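```bash
cat >> h.py <<'E'
def ins(x,y,C=(520.3,-172.3),yaw=0.101):
    c,s=np.cos(yaw),np.sin(yaw);return np.array([C[0]+c*x-s*y,C[1]+s*x+c*y])
E
python3 - <<'E'
from h import *
f=800/1368*12
for n,x0,y0,off,pts in (("A",122,142,0,[(100,38),(190,57),(57,247),(147,262)]),("B",100,191,266.7,[(329,79),(417,56),(377,289),(468,263)]),("C",168,187,533.3,[(595,57),(686,48),(609,270),(700,262)])):
    P=np.array([onz("top",x0+(a-off)/f-.4,y0+b/f-.4,20)[:2] for a,b in pts])
    ax=P[:2].mean(0)-P[2:].mean(0);c=P.mean(0)
    print(n,c.round(1),np.linalg.norm(ax),np.linalg.norm(P[0]-P[1]),np.degrees(np.arctan2(ax[1],ax[0])), proj("scene",[c[0],c[1],20]), np.hypot(*c))
im=cv2.imread("pics/scene0.png")[:,:,::-1]
crop("s",im,270,125,420,215,5,"c5.png")
for y in (-115,-55,5,65): print(proj("scene",[*ins(18,y),12]),proj("scene",[*ins(-55,y),67]),proj("top",[*ins(-55,y),67]))
E
```

```text
A [609.  320.9] 85.48435197520809 37.14522665753258 -8.138507904332364 [390.28117841 193.38056781] 688.3943395564729
B [461.6 369.9] 85.58536606364711 35.484677183392094 16.869219765892925 [359.23306455 169.96894315] 591.4899792767054
C [481.6 189.8] 85.09700364953729 36.08594795242572 6.412019337302032 [328.99002649 195.41676327] 517.6424100617492
[221.98429847 295.19270689] [196.82783319 264.35146381] [361.13611029 212.75416096]
[239.53772222 280.33824456] [215.19275549 250.63273204] [338.7811628  214.52178526]
[255.90081508 266.49109146] [232.31697711 237.84081278] [316.39080874 216.29220919]
[271.19068429 253.55214636] [248.32211903 225.88485427] [293.96496392 218.0654394 ]
```

View pics/c5.png

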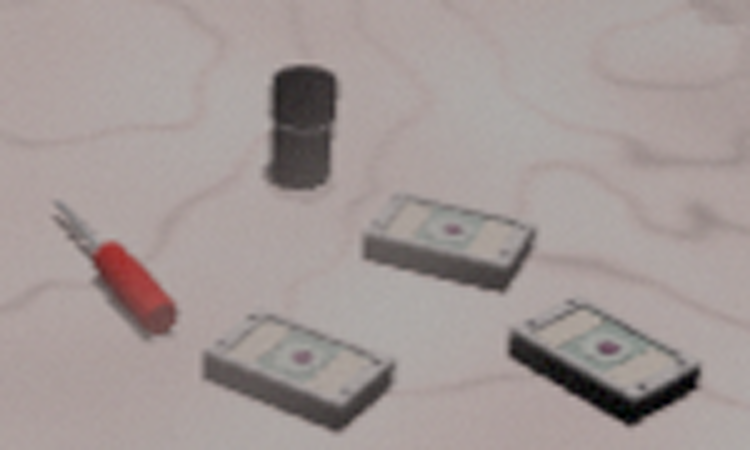

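send_rows(
  deltas=[
    [-1, [0.02, -0.012, 0], 0],
    [-1, [0.04, -0.025, 0], 0],
    [-1, [0.04, -0.025, 0], 0],
    [-1, [0.04, -0.025, 0], 0],
    [-1, [0.04, -0.025, 0], 0],
    [-1, [0.04, -0.025, 0], 0],
    [-1, [0.04, -0.025, 0], 0],
    [-1, [0.04, -0.025, 0], 0],
    [-1, [0.04, -0.025, 0], 0],
    [-1, [0.04, -0.025, 0], 0],
    [-1, [0.04, -0.025, 0], 0],
    [-1, [0.015, -0.008, 0], 0],
    [-1, [0, 0, 0], 0],
  ],
)

```text
time: 1.4
position: [503.5, -249.0, 303.3]
eef_rot: [[0.975, 0.223, -0.001], [0.223, -0.975, 0.001], [-0.001, -0.001, -1.0]]
ft_force: [0.1, -0.4, 0.1]
gripper_width: 1.0
```

```bash
cat >> h.py <<'E'
def yaw():
    R=r.get_state()["eef_rot"];return np.degrees(np.arctan2(R[1,0],R[0,0]))
def to(x,y,z,yawdeg=None):
    "world target -> tool-frame shift (applied before turning) mm, and turn deg"
    s=r.get_state();R=s["eef_rot"];d=R.T@(np.array([x,y,z])-s["position"])
    t=0 if yawdeg is None else -((yawdeg-yaw()+180)%360-180)
    print("t",round(s["time"],2),"pos",s["position"].round(1),"yaw",round(yaw(),2),"F",s["ft_force"].round(1),"M",s["wrist_torque"].round(2),"w",round(s["gripper_width"],3),"q6",s["qpos"][5].round(2),"| shift mm",d.round(1),"turn",round(t,2))
E
python3 -c "
from h import *
to(481.6,189.8,250,6.4)
im=r.read_camera('top');cv2.imwrite('pics/top1.png',im[:,:,::-1])"
```

```text
t 1.4 pos [ 503.5 -249.   303.3] yaw 12.91 F [ 0.1 -0.4  0.1] M [-0.01  0.01  0.02] w 1.0 q6 0.75 | shift mm [  76.8 -432.5   53.6] turn 6.51
```

View pics/top1.png

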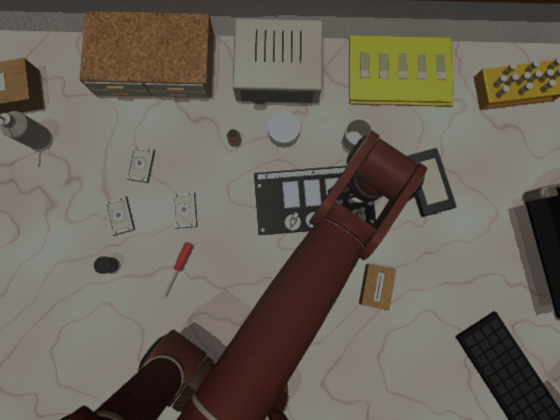

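send_rows(
  deltas=[
    [-1, [0.0035, -0.0196, 0.002], 0],
    [-1, [0.007, -0.0393, 0.005], 0],
    [-1, [0.007, -0.0393, 0.005], 0],
    [-1, [0.007, -0.0393, 0.005], 0],
    [-1, [0.007, -0.0393, 0.005], 0],
    [-1, [0.007, -0.0393, 0.005], 0],
    [-1, [0.007, -0.0393, 0.005], 0],
    [-1, [0.007, -0.0393, 0.005], 0],
    [-1, [0.007, -0.0393, 0.005], 0],
    [-1, [0.007, -0.0393, 0.005], 0],
    [-1, [0.007, -0.0393, 0.005], 0],
    [-1, [0.0035, -0.0196, 0.002], 0],
    [-1, [0, 0, 0], 6.5],
    [-1, [0, 0, 0], 0],
    [-1, [0, 0, 0], 0],
  ],
)

```text
time: 2.95
position: [482.2, 187.2, 249.8]
eef_rot: [[0.994, 0.109, -0.0], [0.109, -0.994, -0.0], [-0.0, 0.0, -1.0]]
ft_force: [0.1, -0.1, -0.0]
gripper_width: 0.999
```

```bash
python3 -c "
from h import *
to(481.6,189.8,100,6.4)
im=r.read_camera('scene');crop('s',im,270,60,420,215,4,'s2.png')"
```

```text
t 2.95 pos [482.2 187.2 249.8] yaw 6.25 F [ 0.1 -0.1 -0. ] M [ 0.   -0.04 -0.02] w 0.999 q6 1.69 | shift mm [ -0.3  -2.7 149.8] turn -0.15
```

View pics/s2.png

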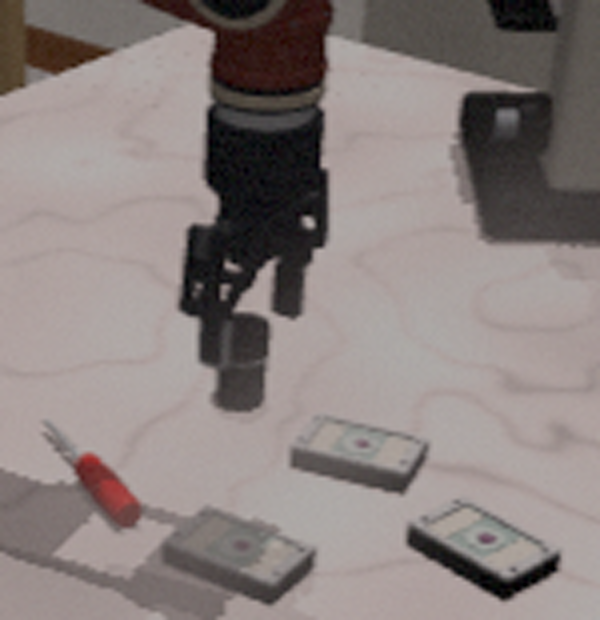

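send_rows(
  deltas=[
    [-1, [0, -0.0027, 0.01], 0],
    [-1, [0, 0, 0.03], 0],
    [-1, [0, 0, 0.035], 0],
    [-1, [0, 0, 0.035], 0],
    [-1, [0, 0, 0.03], 0],
    [-1, [0, 0, 0.02], 0],
    [-1, [0, 0, 0.01], 0],
    [-1, [0, 0, 0.005], 0],
    [-1, [0, 0, 0], 0],
    [-1, [0, 0, 0], 0],
  ],
)

```text
time: 4.0
position: [483.1, 190.8, 76.1]
eef_rot: [[0.994, 0.108, 0.002], [0.108, -0.994, 0.001], [0.002, -0.0, -1.0]]
ft_force: [-0.6, 0.2, 0.4]
gripper_width: 1.0
```

```bash
python3 -c "
from h import *
to(481.6,189.8,74,6.4)
im=r.read_camera('scene');crop('s',im,270,100,400,215,5,'s3.png')"
```

```text
t 4.0 pos [483.1 190.8  76.1] yaw 6.21 F [-0.6  0.2  0.4] M [ 0.02  0.05 -0.  ] w 1.0 q6 1.7 | shift mm [-1.6  0.8  2.1] turn -0.19
```

View pics/s3.png

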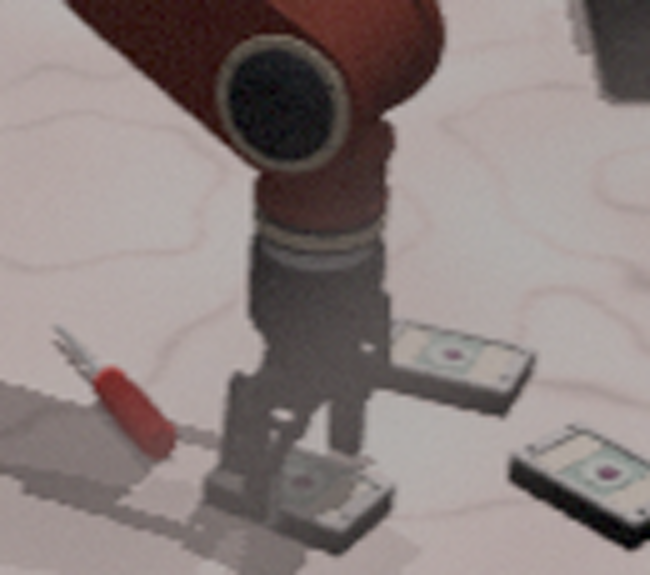

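send_rows(
  deltas=[
    [-1, [-0.0015, 0, 0.002], 0],
    [1, [0, 0, 0], 0],
    [1, [0, 0, 0], 0],
    [1, [0, 0, 0], 0],
    [1, [0, 0, 0], 0],
    [1, [0, 0, 0], 0],
    [1, [0, 0, 0], 0],
    [1, [0, 0, 0], 0],
    [1, [0, 0, 0], 0],
  ],
)

```text
time: 4.95
position: [481.3, 190.6, 73.7]
eef_rot: [[0.994, 0.108, 0.001], [0.108, -0.994, 0.0], [0.001, -0.0, -1.0]]
ft_force: [-0.8, -0.4, 6.5]
gripper_width: 0.685
```

```bash
python3 -c "
from h import *
to(481.6,189.8,250,6.4)
for y in (-115,-55,5):
  p=ins(18,y); print(p)
im=r.read_camera('scene');crop('s',im,270,100,400,215,5,'s4.png')"
```

```text
t 4.95 pos [481.3 190.6  73.7] yaw 6.21 F [-0.8 -0.4  6.5] M [-0.04  0.14 -0.01] w 0.685 q6 1.7 | shift mm [   0.4    0.8 -176.3] turn -0.19
[ 549.80353165 -284.89903028]
[ 543.75382941 -225.20480022]
[ 537.70412717 -165.51057015]
```

View pics/s4.png

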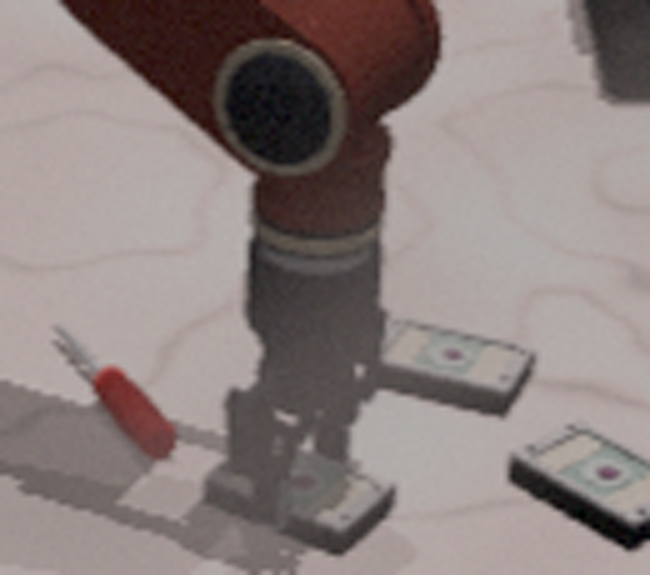

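send_rows(
  deltas=[
    [1, [0, 0, -0.01], 0],
    [1, [0, 0, -0.02], 0],
    [1, [0, 0, -0.03], 0],
    [1, [0, 0, -0.03], 0],
    [1, [0, 0, -0.03], 0],
    [1, [0, 0, -0.01], 0],
    [1, [0, 0, 0], 0],
  ],
)

```text
time: 5.7
position: [481.3, 190.6, 204.3]
eef_rot: [[0.994, 0.108, 0.003], [0.108, -0.994, 0.001], [0.003, -0.0, -1.0]]
ft_force: [0.3, 0.2, -2.2]
gripper_width: 0.685
```

```bash
python3 -c "
from h import *
p=ins(14,-93);print(p)
to(*p,200,5.8)
im=r.read_camera('scene');crop('s',im,270,60,400,215,4,'s5.png')"
```

```text
[ 543.60569216 -263.41445941]
t 5.7 pos [481.3 190.6 204.3] yaw 6.21 F [ 0.3  0.2 -2.2] M [-0.   -0.04  0.01] w 0.685 q6 1.7 | shift mm [ 12.8 458.1   4.2] turn 0.41
```

View pics/s5.png

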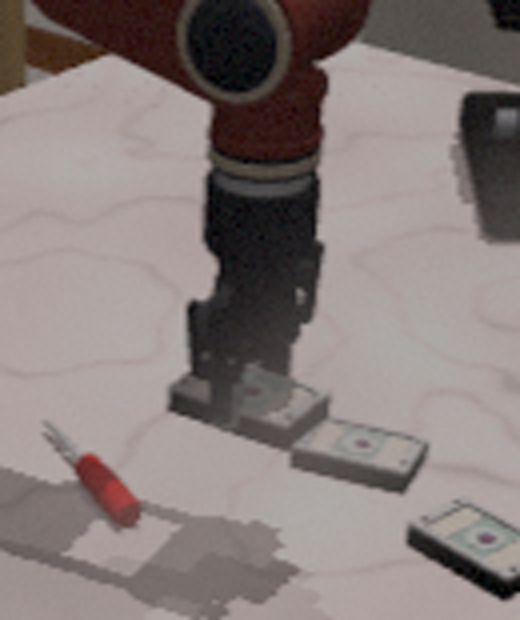

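send_rows(
  deltas=[
    [1, [0, 0.02, 0], 0.4],
    [1, [0.0013, 0.039, 0], 0],
    [1, [0.0013, 0.039, 0], 0],
    [1, [0.0013, 0.039, 0], 0],
    [1, [0.0013, 0.039, 0], 0],
    [1, [0.0013, 0.039, 0], 0],
    [1, [0.0013, 0.039, 0], 0],
    [1, [0.0013, 0.039, 0], 0],
    [1, [0.0013, 0.039, 0], 0],
    [1, [0.0013, 0.039, 0], 0],
    [1, [0.0013, 0.039, 0], 0],
    [1, [0, 0.03, 0], 0],
    [1, [0, 0.018, 0], 0],
    [1, [0, 0, 0], 0],
    [1, [0, 0, 0], 0],
  ],
)

```text
time: 7.25
position: [539.5, -263.0, 201.2]
eef_rot: [[0.995, 0.101, -0.002], [0.101, -0.995, 0.002], [-0.002, -0.003, -1.0]]
ft_force: [0.1, 0.9, -2.0]
gripper_width: 0.683
```

```bash
python3 -c "
from h import *
p=ins(14,-93)
to(*p,86,5.8)
im=r.read_camera('scene');crop('s',im,170,150,330,330,4,'s6.png')"
```

```text
t 7.25 pos [ 539.5 -263.   201.2] yaw 5.8 F [ 0.1  0.9 -2. ] M [ 0.04 -0.   -0.01] w 0.683 q6 0.89 | shift mm [  4.3   1.2 115.2] turn -0.0
```

View pics/s6.png

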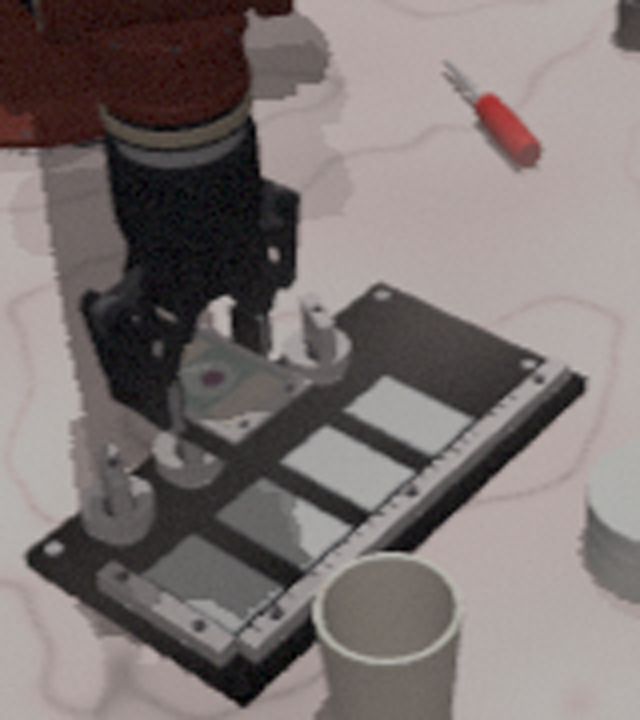

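send_rows(
  deltas=[
    [1, [0.0043, 0.0012, 0.01], 0],
    [1, [0, 0, 0.02], 0],
    [1, [0, 0, 0.025], 0],
    [1, [0, 0, 0.025], 0],
    [1, [0, 0, 0.02], 0],
    [1, [0, 0, 0.008], 0],
    [1, [0, 0, 0.003], 0],
    [1, [0, 0, 0], 0],
    [1, [0, 0, 0.001], 0],
    [1, [0, 0, 0], 0],
  ],
)

```text
time: 8.3
position: [545.2, -265.0, 92.2]
eef_rot: [[0.995, 0.101, 0.002], [0.101, -0.995, -0.001], [0.002, 0.001, -1.0]]
ft_force: [0.2, -0.4, -1.0]
gripper_width: 0.68
```

```bash
python3 -c "
from h import *
p=ins(18,-93)
to(*p,86,5.8)
im=r.read_camera('scene');crop('s',im,170,150,330,330,4,'s7.png')"
```

```text
t 8.3 pos [ 545.2 -265.    92.2] yaw 5.81 F [ 0.2 -0.4 -1. ] M [-0.01 -0.01  0.01] w 0.68 q6 0.89 | shift mm [ 2.5 -1.7  6.2] turn 0.01
```

View pics/s7.png

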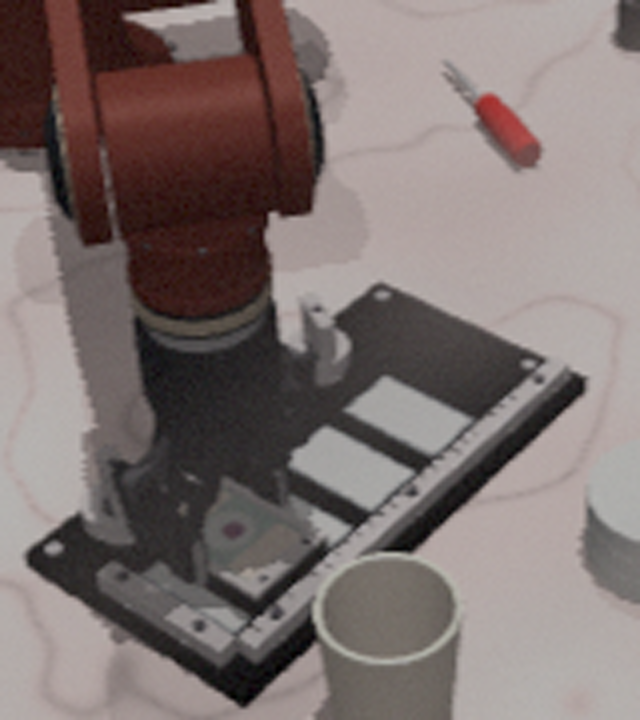

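send_rows(
  deltas=[
    [1, [0, 0, 0.003], 0],
    [1, [0, 0, 0.001], 0],
    [1, [0, 0, 0.001], 0],
    [1, [0, 0, 0], 0],
  ],
)

```text
time: 8.75
position: [544.5, -264.6, 85.8]
eef_rot: [[0.995, 0.101, -0.0], [0.101, -0.995, 0.0], [-0.0, -0.0, -1.0]]
ft_force: [0.3, 0.6, -1.4]
gripper_width: 0.685
```

send_rows(
  deltas=[
    [1, [0, 0, 0.001], 0],
    [1, [0, 0, 0], 0],
  ],
)

```text
time: 8.95
position: [544.6, -264.7, 85.7]
eef_rot: [[0.995, 0.101, -0.0], [0.101, -0.995, 0.0], [-0.0, -0.0, -1.0]]
ft_force: [-3.3, 2.2, 4.6]
gripper_width: 0.686
```

Contact with the plate. Slide toward the rail.

send_rows(
  deltas=[
    [1, [0.002, 0, 0], 0],
    [1, [0.001, 0, 0], 0],
    [1, [0, 0, 0], 0],
  ],
)

```text
time: 9.25
position: [547.6, -264.7, 85.7]
eef_rot: [[0.995, 0.101, -0.0], [0.101, -0.995, -0.001], [-0.0, 0.001, -1.0]]
ft_force: [-3.8, 0.5, 5.4]
gripper_width: 0.682
```

send_rows(
  deltas=[
    [1, [0.001, 0, 0], 0],
    [1, [0, 0, 0], 0],
  ],
)

```text
time: 9.45
position: [548.2, -264.7, 85.7]
eef_rot: [[0.995, 0.101, -0.002], [0.101, -0.995, -0.001], [-0.002, 0.001, -1.0]]
ft_force: [-6.3, 0.0, 7.0]
gripper_width: 0.685
```

send_rows(
  deltas=[
    [1, [0.001, 0, 0], 0],
    [1, [0, 0, 0], 0],
  ],
)

```text
time: 9.65
position: [548.4, -264.7, 85.7]
eef_rot: [[0.995, 0.102, -0.004], [0.102, -0.995, -0.001], [-0.004, 0.0, -1.0]]
ft_force: [-11.0, 0.0, 8.8]
gripper_width: 0.684
```

send_rows(
  deltas=[
    [-0.5, [-0.001, 0, 0], 0],
    [-0.5, [0, 0, 0], 0],
    [-0.5, [0, 0, 0], 0],
    [-0.5, [0, 0, 0], 0],
  ],
)

```text
time: 10.05
position: [548.7, -264.1, 84.8]
eef_rot: [[0.995, 0.101, 0.0], [0.101, -0.995, -0.0], [0.0, 0.0, -1.0]]
ft_force: [0.5, 0.6, 1.0]
gripper_width: 0.751
```

send_rows(
  deltas=[
    [-0.5, [0, 0, -0.004], 0],
    [-0.5, [0, 0, -0.01], 0],
    [-0.5, [0, 0, -0.02], 0],
    [-0.5, [0, 0, -0.03], 0],
    [0, [0, 0, -0.01], 0],
    [1, [0, 0, 0], 0],
    [1, [0, 0, 0], 0],
    [1, [0, 0, 0], 0],
    [1, [0, 0, 0], 0],
    [1, [0, 0, 0], 0],
  ],
)

```text
time: 11.05
position: [548.0, -263.9, 157.7]
eef_rot: [[0.995, 0.101, -0.002], [0.101, -0.995, 0.001], [-0.002, -0.001, -1.0]]
ft_force: [0.2, -0.2, -0.1]
gripper_width: 0.001
```

```bash
python3 -c "
from h import *
p=ins(18,-45)
to(*p,95,5.8)
im=r.read_camera('scene');crop('s',im,170,150,330,330,4,'s8.png')"
```

```text
t 11.05 pos [ 548.  -263.9  157.7] yaw 5.81 F [ 0.2 -0.2 -0.1] M [0.01 0.01 0.01] w 0.001 q6 0.9 | shift mm [ -0.2 -48.8  62.8] turn 0.01
```

View pics/s8.png

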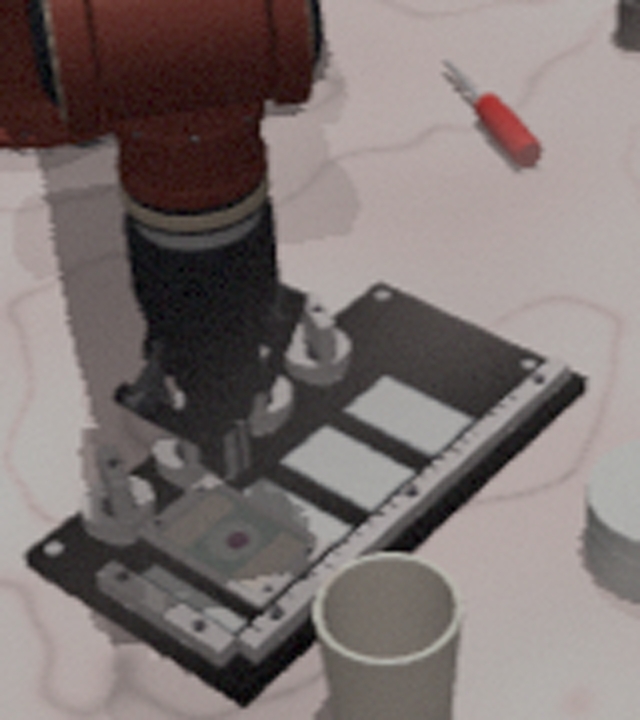

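send_rows(
  deltas=[
    [1, [0, -0.03, 0], 0],
    [1, [0, -0.024, 0.01], 0],
    [1, [0, 0, 0.025], 0],
    [1, [0, 0, 0.02], 0],
    [1, [0, 0, 0.01], 0],
    [1, [0, 0, 0.002], 0],
    [1, [0, 0, 0], 0],
  ],
)

```text
time: 11.8
position: [543.2, -210.7, 92.0]
eef_rot: [[0.995, 0.101, -0.0], [0.101, -0.995, 0.0], [-0.0, -0.0, -1.0]]
ft_force: [1.1, 0.6, -0.4]
gripper_width: -0.0
```

```bash
python3 -c "
from h import *
p=ins(18,-70.5)
to(*p,90,5.8)"
```

```text
t 11.8 pos [ 543.2 -210.7   92. ] yaw 5.79 F [ 1.1  0.6 -0.4] M [ 0.04  0.04 -0.07] w -0.0 q6 0.97 | shift mm [-0.9 30.   2. ] turn -0.01
```

send_rows(
  deltas=[
    [1, [0, 0.004, 0.001], 0],
    [1, [0, 0.004, 0], 0],
    [1, [0, 0.004, 0], 0],
    [1, [0, 0.003, 0], 0],
    [1, [0, 0.003, 0], 0],
    [1, [0, 0, 0], 0],
  ],
)

```text
time: 12.4
position: [545.1, -228.9, 91.2]
eef_rot: [[0.995, 0.101, 0.001], [0.101, -0.995, -0.001], [0.001, 0.001, -1.0]]
ft_force: [0.8, 0.7, -0.1]
gripper_width: -0.003
```

send_rows(
  deltas=[
    [1, [0, 0.003, 0], 0],
    [1, [0, 0.003, 0], 0],
    [1, [0, 0.002, 0], 0],
    [1, [0, 0, 0], 0],
  ],
)

```text
time: 12.8
position: [545.6, -236.7, 90.8]
eef_rot: [[0.995, 0.101, 0.0], [0.101, -0.995, -0.001], [-0.0, 0.0, -1.0]]
ft_force: [-0.4, 0.7, 0.4]
gripper_width: 0.002
```

send_rows(
  deltas=[
    [1, [0, 0.001, 0], 0],
    [1, [0, 0.001, 0], 0],
    [1, [0, 0, 0], 0],
  ],
)

```text
time: 13.1
position: [545.8, -238.4, 90.8]
eef_rot: [[0.995, 0.101, -0.0], [0.101, -0.995, -0.0], [-0.0, 0.0, -1.0]]
ft_force: [-0.7, 2.2, 1.0]
gripper_width: -0.0
```

send_rows(
  deltas=[
    [1, [0, 0.001, 0], 0],
    [1, [0, 0.001, 0], 0],
    [1, [0, 0.001, 0], 0],
    [1, [0, 0, 0], 0],
  ],
)

```text
time: 13.5
position: [546.0, -241.0, 90.8]
eef_rot: [[0.995, 0.101, -0.001], [0.101, -0.995, 0.001], [-0.001, -0.001, -1.0]]
ft_force: [-1.7, 3.3, 1.9]
gripper_width: -0.0
```

```bash
python3 -c "
from h import *
p=ins(18,-70.5)
to(*p,90,5.8)
im=r.read_camera('scene');crop('s',im,170,200,330,330,5,'s9.png')"
```

```text
t 13.5 pos [ 546.  -241.    90.8] yaw 5.8 F [-1.7  3.3  1.9] M [0.51 0.17 0.02] w -0.0 q6 0.93 | shift mm [-0.6 -0.5  0.8] turn 0.0
```

View pics/s9.png

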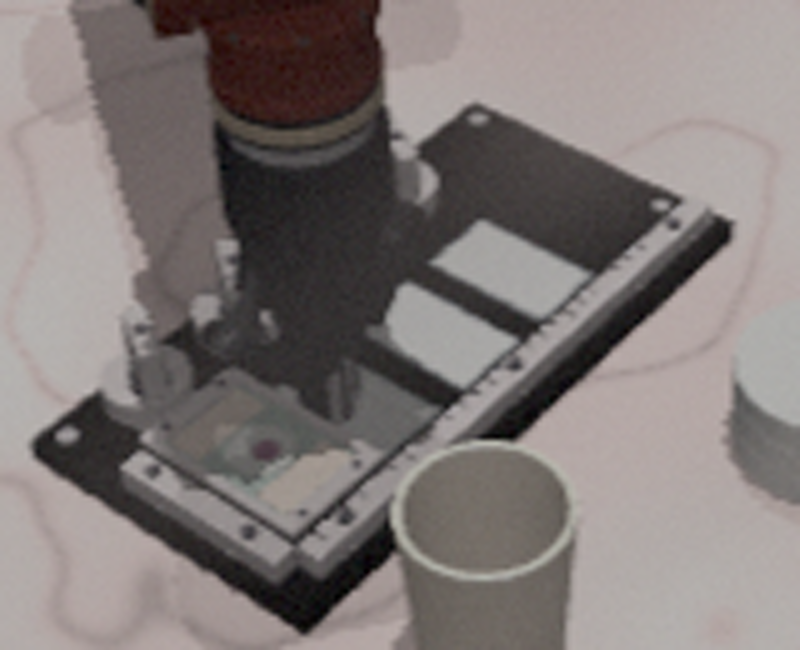

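send_rows(
  deltas=[
    [1, [0, 0.001, 0], 0],
    [1, [0, 0.001, 0], 0],
    [1, [0, 0, 0], 0],
  ],
)

```text
time: 13.85
position: [545.9, -241.6, 90.7]
eef_rot: [[0.995, 0.101, -0.002], [0.101, -0.995, 0.004], [-0.002, -0.005, -1.0]]
ft_force: [-2.5, 8.8, 5.4]
gripper_width: -0.001
```

send_rows(
  deltas=[
    [1, [0, 0.001, 0], 0],
    [1, [0, 0, 0], 0],
  ],
)

```text
time: 14.05
position: [545.9, -241.9, 90.7]
eef_rot: [[0.995, 0.101, -0.003], [0.101, -0.995, 0.006], [-0.002, -0.006, -1.0]]
ft_force: [-3.9, 12.4, 7.2]
gripper_width: 0.0
```

send_rows(
  deltas=[
    [1, [0, 0.001, 0], 0],
    [1, [0, 0, 0], 0],
  ],
)

```text
time: 14.25
position: [545.9, -242.1, 90.7]
eef_rot: [[0.995, 0.101, -0.003], [0.101, -0.995, 0.008], [-0.002, -0.008, -1.0]]
ft_force: [-3.6, 15.5, 8.6]
gripper_width: -0.001
```

send_rows(
  deltas=[
    [1, [0, 0.001, 0], 0],
    [1, [0, 0, 0], 0],
  ],
)

```text
time: 14.45
position: [546.0, -242.3, 90.7]
eef_rot: [[0.995, 0.101, -0.004], [0.101, -0.995, 0.01], [-0.003, -0.01, -1.0]]
ft_force: [-5.2, 18.4, 9.6]
gripper_width: -0.004
```

send_rows(
  deltas=[
    [1, [0, -0.005, 0], 0],
    [1, [0, -0.008, 0], 0],
    [1, [0, 0, -0.02], 0],
    [-1, [0, -0.02, -0.04], 0],
    [-1, [0, -0.03, -0.04], 0],
    [-1, [0, -0.04, -0.02], 0],
    [-1, [0, -0.04, 0], 0],
    [-1, [0, -0.04, 0], 0],
    [-1, [0, -0.04, 0], 0],
    [-1, [0, -0.04, 0], 0],
    [-1, [0, -0.03, 0], 0],
    [-1, [0, 0, 0], 0],
  ],
)

```text
time: 15.65
position: [516.6, 47.7, 210.9]
eef_rot: [[0.994, 0.105, 0.001], [0.105, -0.994, -0.0], [0.001, 0.0, -1.0]]
ft_force: [0.7, -0.5, 0.1]
gripper_width: 0.999
```

```bash
python3 -c "
from h import *
to(461.6,369.9,200,16.9)
im=r.read_camera('top');cv2.imwrite('pics/top2.png',im[:,:,::-1])
crop('s',im,85,130,390,250,2.6,'t2.png')"
```

```text
t 15.65 pos [516.6  47.7 210.9] yaw 6.04 F [ 0.7 -0.5  0.1] M [-0.   -0.02 -0.  ] w 0.999 q6 1.41 | shift mm [ -20.8 -326.2   10.9] turn -10.86
```

View pics/t2.png

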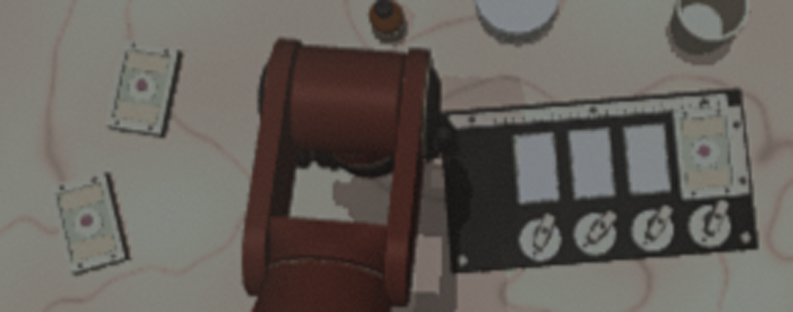

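send_rows(
  deltas=[
    [-1, [-0.001, -0.02, 0], 0],
    [-1, [-0.0025, -0.04, 0], 0],
    [-1, [-0.0025, -0.04, 0], 0],
    [-1, [-0.0025, -0.04, 0], 0],
    [-1, [-0.0025, -0.04, 0], 0],
    [-1, [-0.0025, -0.04, 0], 0],
    [-1, [-0.0025, -0.04, 0], 0],
    [-1, [-0.0025, -0.04, 0], 0],
    [-1, [-0.0023, -0.026, 0], 0],
    [-1, [0, 0, 0.01], -5.4],
    [-1, [0, 0, 0.01], -5.4],
    [-1, [0, 0, 0], 0],
    [-1, [0, 0, 0], 0],
  ],
)

```text
time: 17.0
position: [464.0, 366.6, 190.8]
eef_rot: [[0.959, 0.283, 0.0], [0.283, -0.959, -0.001], [0.0, 0.001, -1.0]]
ft_force: [-0.4, 0.4, 1.2]
gripper_width: 1.0
```

```bash
python3 -c "
from h import *
to(461.6,369.9,74,16.9)"
```

```text
t 17.0 pos [464.  366.6 190.8] yaw 16.42 F [-0.4  0.4  1.2] M [-0.03  0.03  0.01] w 1.0 q6 1.83 | shift mm [ -1.4  -3.9 116.8] turn -0.48
```

send_rows(
  deltas=[
    [-1, [-0.0014, -0.0039, 0.01], -0.5],
    [-1, [0, 0, 0.025], 0],
    [-1, [0, 0, 0.03], 0],
    [-1, [0, 0, 0.025], 0],
    [-1, [0, 0, 0.015], 0],
    [-1, [0, 0, 0.008], 0],
    [-1, [0, 0, 0], 0],
    [-1, [0, 0, 0], 0],
  ],
)

```text
time: 17.8
position: [461.6, 371.2, 79.1]
eef_rot: [[0.956, 0.294, 0.002], [0.294, -0.956, 0.001], [0.002, -0.001, -1.0]]
ft_force: [0.8, -0.5, 0.1]
gripper_width: 0.999
```

```bash
python3 -c "
from h import *
to(461.6,369.9,74,16.9)
im=r.read_camera('scene');crop('s',im,270,80,420,215,4,'s10.png')"
```

```text
t 17.8 pos [461.6 371.2  79.1] yaw 17.1 F [ 0.8 -0.5  0.1] M [ 0.01 -0.02  0.  ] w 0.999 q6 1.82 | shift mm [-0.4  1.3  5.1] turn 0.2
```

View pics/s10.png

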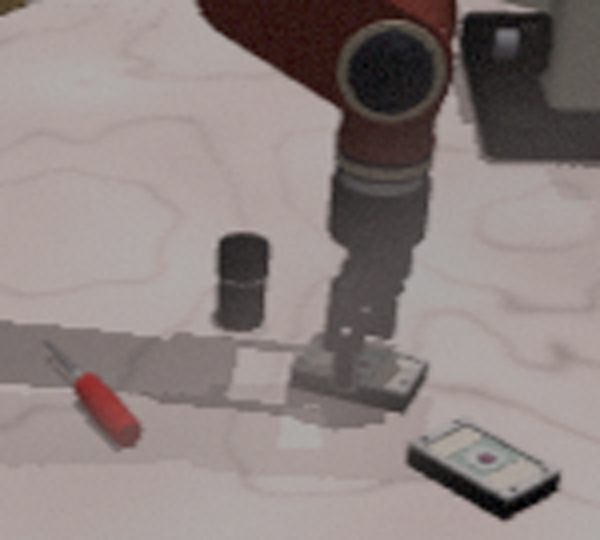

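send_rows(
  deltas=[
    [-1, [0, 0, 0.004], 0],
    [1, [0, 0, 0], 0],
    [1, [0, 0, 0], 0],
    [1, [0, 0, 0], 0],
    [1, [0, 0, 0], 0],
    [1, [0, 0, 0], 0],
    [1, [0, 0, 0], 0],
    [1, [0, 0, 0], 0],
    [1, [0, 0, -0.01], 0],
    [1, [0, 0, -0.02], 0],
    [1, [0, 0, -0.03], 0],
    [1, [0, 0, -0.03], 0],
    [1, [0, 0, -0.03], 0],
    [1, [0, 0, -0.01], 0],
    [1, [0, 0, 0], 0],
  ],
)

```text
time: 19.35
position: [461.3, 371.0, 205.3]
eef_rot: [[0.956, 0.294, 0.002], [0.294, -0.956, 0.001], [0.003, -0.001, -1.0]]
ft_force: [0.1, -0.0, -2.4]
gripper_width: 0.684
```

```bash
python3 -c "
from h import *
p=ins(14,-31);print(p)
to(*p,200,5.8)
im=r.read_camera('scene');crop('s',im,270,60,420,215,4,'s11.png')"
```

```text
[ 537.35433317 -201.73042168]
t 19.35 pos [461.3 371.  205.3] yaw 17.11 F [ 0.1 -0.  -2.4] M [ 0.01 -0.03 -0.01] w 0.684 q6 1.82 | shift mm [-95.8 569.8   4.6] turn 11.31
```

View pics/s11.png

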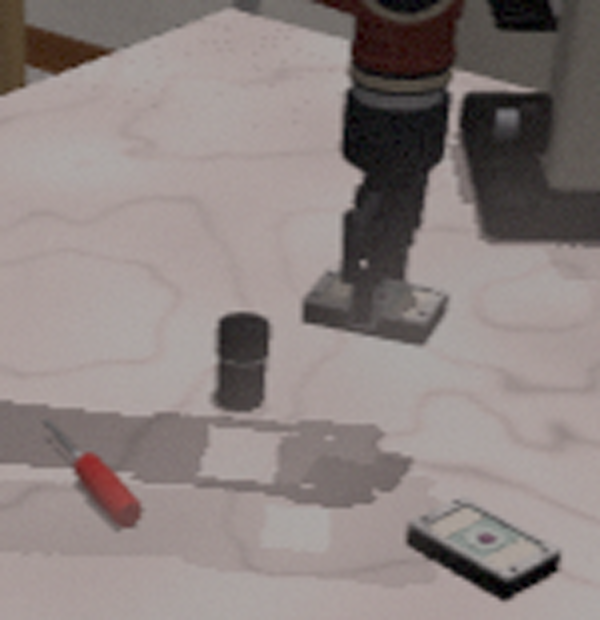

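send_rows(
  deltas=[
    [1, [-0.003, 0.018, 0], 0],
    [1, [-0.0064, 0.038, 0], 0],
    [1, [-0.0064, 0.038, 0], 0],
    [1, [-0.0064, 0.038, 0], 0],
    [1, [-0.0064, 0.038, 0], 0],
    [1, [-0.0064, 0.038, 0], 0],
    [1, [-0.0064, 0.038, 0], 0],
    [1, [-0.0064, 0.038, 0], 0],
    [1, [-0.0064, 0.038, 0], 0],
    [1, [-0.0064, 0.038, 0], 0],
    [1, [-0.0064, 0.038, 0], 0],
    [1, [-0.0064, 0.038, 0], 0],
    [1, [-0.0064, 0.038, 0], 0],
    [1, [-0.0064, 0.038, 0], 0],
    [1, [-0.0064, 0.038, 0], 0],
    [1, [-0.003, 0.02, 0], 0],
    [1, [0, 0, 0], 5.6],
    [1, [0, 0, 0], 5.6],
    [1, [0, 0, 0], 0],
    [1, [0, 0, 0], 0],
  ],
)

```text
time: 21.4
position: [536.4, -201.7, 202.6]
eef_rot: [[0.994, 0.105, -0.002], [0.105, -0.994, 0.001], [-0.002, -0.001, -1.0]]
ft_force: [-0.5, -1.0, -2.0]
gripper_width: 0.689
```

```bash
python3 -c "
from h import *
p=ins(14,-31)
to(*p,86,5.8)
im=r.read_camera('scene');crop('s',im,170,150,330,330,4,'s12.png')"
```

```text
t 21.4 pos [ 536.4 -201.7  202.6] yaw 6.03 F [-0.5 -1.  -2. ] M [0.03 0.01 0.02] w 0.689 q6 0.98 | shift mm [  1.2   0.3 116.6] turn 0.23
```

View pics/s12.png

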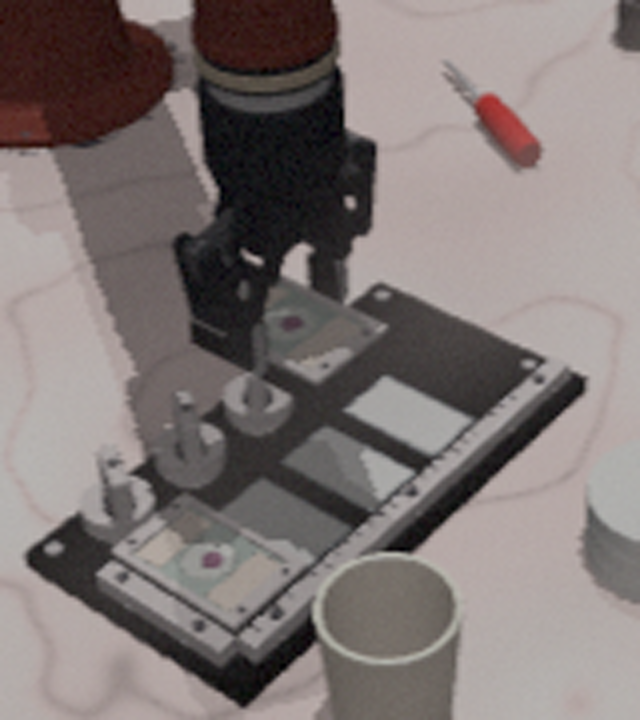

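send_rows(
  deltas=[
    [1, [0.001, 0, 0.01], 0.2],
    [1, [0, 0, 0.02], 0],
    [1, [0, 0, 0.025], 0],
    [1, [0, 0, 0.025], 0],
    [1, [0, 0, 0.018], 0],
    [1, [0, 0, 0.008], 0],
    [1, [0, 0, 0.003], 0],
    [1, [0, 0, 0.001], 0],
    [1, [0, 0, 0], 0],
    [1, [0, 0, 0], 0],
  ],
)

```text
time: 22.45
position: [538.9, -202.4, 95.1]
eef_rot: [[0.995, 0.1, 0.002], [0.1, -0.995, -0.001], [0.002, 0.001, -1.0]]
ft_force: [-0.1, -1.0, -2.3]
gripper_width: 0.679
```

send_rows(
  deltas=[
    [1, [0, 0, 0.001], 0],
    [1, [0, 0, 0.001], 0],
    [1, [0, 0, 0], 0],
  ],
)

```text
time: 22.75
position: [538.1, -202.0, 91.9]
eef_rot: [[0.995, 0.099, -0.0], [0.099, -0.995, 0.0], [-0.0, -0.0, -1.0]]
ft_force: [0.5, 0.3, -2.1]
gripper_width: 0.683
```

send_rows(
  deltas=[
    [1, [0, 0, 0.002], 0],
    [1, [0, 0, 0.001], 0],
    [1, [0, 0, 0], 0],
  ],
)

```text
time: 23.05
position: [538.0, -201.9, 88.6]
eef_rot: [[0.995, 0.099, -0.001], [0.099, -0.995, 0.0], [-0.0, -0.0, -1.0]]
ft_force: [0.4, 0.1, -2.6]
gripper_width: 0.686
```

send_rows(
  deltas=[
    [1, [0, 0, 0.001], 0],
    [1, [0, 0, 0], 0],
  ],
)

```text
time: 23.25
position: [538.1, -202.0, 87.7]
eef_rot: [[0.995, 0.099, -0.0], [0.099, -0.995, 0.0], [-0.0, -0.0, -1.0]]
ft_force: [0.2, 0.6, -1.7]
gripper_width: 0.684
```

send_rows(
  deltas=[
    [1, [0, 0, 0.001], 0],
    [1, [0, 0, 0], 0],
  ],
)

```text
time: 23.45
position: [538.1, -202.0, 86.8]
eef_rot: [[0.995, 0.099, -0.0], [0.099, -0.995, 0.0], [-0.0, -0.0, -1.0]]
ft_force: [-0.6, -0.4, -2.5]
gripper_width: 0.69
```

send_rows(
  deltas=[
    [1, [0, 0, 0.001], 0],
    [1, [0, 0, 0], 0],
  ],
)

```text
time: 23.65
position: [538.3, -202.1, 86.7]
eef_rot: [[0.995, 0.1, -0.001], [0.1, -0.995, 0.0], [-0.001, -0.0, -1.0]]
ft_force: [-4.0, 1.8, 5.1]
gripper_width: 0.685
```

send_rows(
  deltas=[
    [1, [0.001, 0, 0.0005], 0.1],
    [1, [0.001, 0, 0], 0],
    [1, [0, 0, 0], 0],
  ],
)

```text
time: 23.95
position: [540.2, -202.2, 86.7]
eef_rot: [[0.995, 0.098, -0.001], [0.098, -0.995, -0.0], [-0.001, 0.0, -1.0]]
ft_force: [-6.2, 0.3, 8.0]
gripper_width: 0.687
```

send_rows(
  deltas=[
    [1, [0.001, 0, 0], 0],
    [1, [0, 0, 0], 0],
  ],
)

```text
time: 24.15
position: [541.2, -202.2, 86.7]
eef_rot: [[0.995, 0.098, -0.001], [0.098, -0.995, -0.001], [-0.001, 0.001, -1.0]]
ft_force: [-6.2, -0.5, 7.3]
gripper_width: 0.684
```

send_rows(
  deltas=[
    [1, [0.001, 0, 0], 0],
    [1, [0, 0, 0], 0],
  ],
)

```text
time: 24.35
position: [541.9, -202.2, 86.6]
eef_rot: [[0.995, 0.098, -0.002], [0.098, -0.995, -0.001], [-0.002, 0.001, -1.0]]
ft_force: [-7.2, -0.2, 8.3]
gripper_width: 0.675
```

send_rows(
  deltas=[
    [1, [0.001, 0, 0], -0.2],
    [1, [0, 0, 0], 0],
  ],
)

```text
time: 24.55
position: [542.1, -202.3, 86.7]
eef_rot: [[0.995, 0.102, -0.004], [0.102, -0.995, -0.001], [-0.004, 0.001, -1.0]]
ft_force: [-10.9, -1.4, 11.4]
gripper_width: 0.683
```

send_rows(
  deltas=[
    [1, [0.001, 0, 0], 0],
    [1, [0, 0, 0], 0],
  ],
)

```text
time: 24.75
position: [542.3, -202.3, 86.6]
eef_rot: [[0.995, 0.102, -0.007], [0.102, -0.995, -0.001], [-0.007, 0.0, -1.0]]
ft_force: [-13.8, -1.3, 14.8]
gripper_width: 0.685
```

At the rail. Release, lift, close, then push −y.

send_rows(
  deltas=[
    [-0.5, [-0.002, 0, 0], 0],
    [-0.5, [0, 0, 0], 0],
    [-0.5, [0, 0, 0], 0],
    [-0.5, [0, 0, 0], 0],
    [-0.5, [0, 0, -0.005], 0],
    [-0.5, [0, 0, -0.01], 0],
    [-0.5, [0, 0, -0.02], 0],
    [-0.5, [0, 0, -0.025], 0],
    [0, [0, 0, -0.01], 0],
    [1, [0, -0.02, 0], 0],
    [1, [0, -0.034, 0], 0],
    [1, [0, 0, 0], 0],
    [1, [0, 0, 0], 0],
    [1, [0, 0, 0], 0],
  ],
)

```text
time: 26.15
position: [536.4, -147.7, 154.8]
eef_rot: [[0.995, 0.101, -0.001], [0.101, -0.995, 0.0], [-0.001, -0.0, -1.0]]
ft_force: [-0.3, 0.8, -0.2]
gripper_width: -0.002
```

```bash
python3 -c "
from h import *
p=ins(18,18)
to(*p,90,5.8)
im=r.read_camera('scene');crop('s',im,170,150,330,330,4,'s13.png')"
```

```text
t 26.15 pos [ 536.4 -147.7  154.8] yaw 5.82 F [-0.3  0.8 -0.2] M [-0.04  0.04  0.01] w -0.002 q6 1.07 | shift mm [-0.5  4.9 64.8] turn 0.02
```

View pics/s13.png

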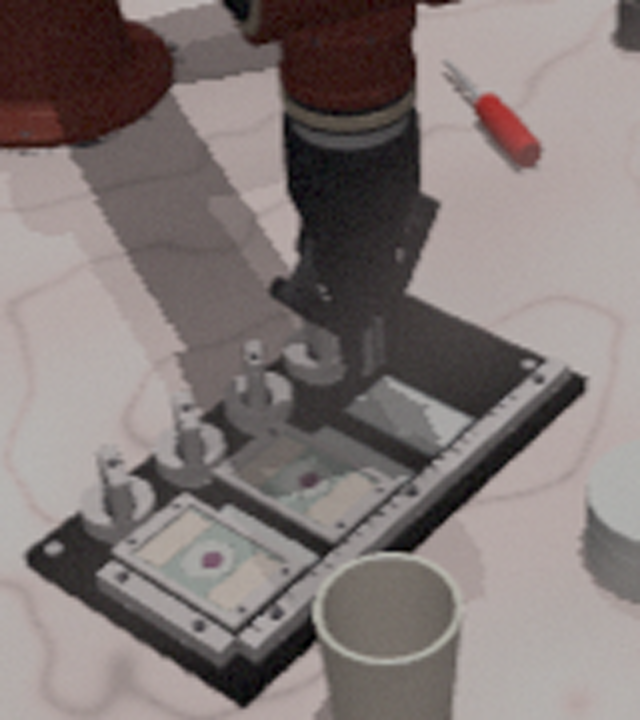

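send_rows(
  deltas=[
    [1, [0, 0, 0.02], 0],
    [1, [0, 0, 0.025], 0],
    [1, [0, 0, 0.015], 0],
    [1, [0, 0, 0.005], 0],
    [1, [0, 0.001, 0], 0],
    [1, [0, 0.004, 0], 0],
    [1, [0, 0.004, 0], 0],
    [1, [0, 0.004, 0], 0],
    [1, [0, 0.003, 0], 0],
    [1, [0, 0.003, 0], 0],
    [1, [0, 0.003, 0], 0],
    [1, [0, 0.003, 0], 0],
    [1, [0, 0.002, 0], 0],
    [1, [0, 0, 0], 0],
  ],
)

```text
time: 27.6
position: [539.4, -175.1, 90.3]
eef_rot: [[0.995, 0.101, 0.0], [0.101, -0.995, -0.001], [-0.0, 0.001, -1.0]]
ft_force: [-0.6, 1.1, 1.7]
gripper_width: 0.0
```

```bash
python3 -c "
from h import *
p=ins(18,-11.5)
to(*p,90,5.8)"
```

```text
t 27.6 pos [ 539.4 -175.1   90.3] yaw 5.8 F [-0.6  1.1  1.7] M [0.19 0.01 0.01] w 0.0 q6 1.02 | shift mm [-0.8  6.7  0.3] turn 0.0
```

send_rows(
  deltas=[
    [1, [0, 0.002, 0], 0],
    [1, [0, 0.002, 0], 0],
    [1, [0, 0.001, 0], 0],
    [1, [0, 0.001, 0], 0],
    [1, [0, 0.001, 0], 0],
    [1, [0, 0, 0], 0],
  ],
)

```text
time: 28.2
position: [539.9, -181.4, 90.2]
eef_rot: [[0.995, 0.101, -0.001], [0.101, -0.995, 0.001], [-0.001, -0.001, -1.0]]
ft_force: [-2.1, 4.2, 2.3]
gripper_width: 0.002
```

send_rows(
  deltas=[
    [1, [0, 0.001, 0], 0],
    [1, [0, 0.001, 0], 0],
    [1, [0, 0, 0], 0],
  ],
)

```text
time: 28.5
position: [539.9, -181.9, 90.2]
eef_rot: [[0.995, 0.101, -0.002], [0.101, -0.995, 0.005], [-0.001, -0.005, -1.0]]
ft_force: [-2.0, 10.3, 5.3]
gripper_width: 0.001
```

send_rows(
  deltas=[
    [1, [0, 0.001, 0], 0],
    [1, [0, 0.001, 0], 0],
    [1, [0, 0, 0], 0],
  ],
)

```text
time: 28.8
position: [540.0, -182.3, 90.2]
eef_rot: [[0.995, 0.101, -0.003], [0.101, -0.995, 0.008], [-0.002, -0.009, -1.0]]
ft_force: [-3.5, 16.9, 8.2]
gripper_width: -0.001
```

send_rows(
  deltas=[
    [1, [0, -0.006, 0], 0],
    [1, [0, -0.008, 0], 0],
    [1, [0, 0, -0.02], 0],
    [-1, [0, -0.02, -0.04], 0],
    [-1, [0, -0.03, -0.04], 0],
    [-1, [0, -0.04, -0.02], 0],
    [-1, [0, -0.04, 0], 0],
    [-1, [0, -0.04, 0], 0],
    [-1, [0, -0.04, 0], 0],
    [-1, [0, -0.04, 0], 0],
    [-1, [0, -0.02, 0], 0],
    [-1, [0, 0, 0], 0],
  ],
)

```text
time: 30.0
position: [511.4, 98.6, 210.3]
eef_rot: [[0.994, 0.105, 0.001], [0.105, -0.994, -0.001], [0.001, 0.001, -1.0]]
ft_force: [0.5, 0.8, 0.8]
gripper_width: 1.003
```

```bash
python3 -c "
from h import *
to(609,320.9,200,-8.1)
im=r.read_camera('top');cv2.imwrite('pics/top3.png',im[:,:,::-1])
crop('s',im,85,130,390,250,2.6,'t3.png')"
```

```text
t 30.0 pos [511.4  98.6 210.3] yaw 6.01 F [0.5 0.8 0.8] M [-0.07 -0.04 -0.02] w 1.003 q6 1.51 | shift mm [ 120.3 -210.8   10.3] turn 14.11
```

View pics/t3.png

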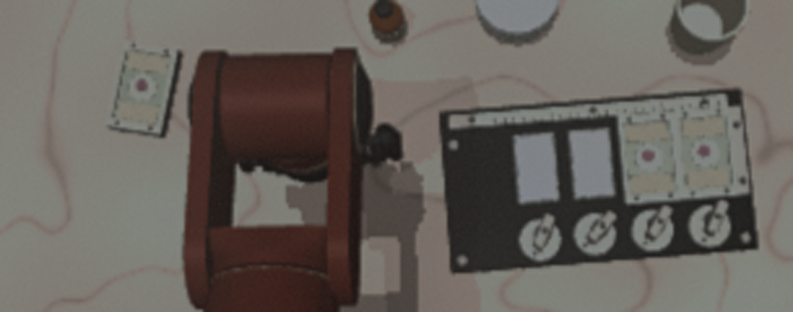

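send_rows(
  deltas=[
    [-1, [0.01, -0.018, 0], 0],
    [-1, [0.022, -0.0385, 0], 0],
    [-1, [0.022, -0.0385, 0], 0],
    [-1, [0.022, -0.0385, 0], 0],
    [-1, [0.022, -0.0385, 0], 0],
    [-1, [0.022, -0.039, 0], 0],
    [-1, [0, 0, 0.01], 7],
    [-1, [0, 0, 0.01], 7.1],
    [-1, [0, 0, 0], 0],
    [-1, [0, 0, 0], 0],
  ],
)

```text
time: 31.05
position: [610.3, 317.6, 190.0]
eef_rot: [[0.99, -0.143, -0.0], [-0.143, -0.99, -0.001], [-0.0, 0.001, -1.0]]
ft_force: [-0.2, 0.1, -0.2]
gripper_width: 0.998
```

```bash
python3 -c "
from h import *
to(609,320.9,74,-8.1)"
```

```text
t 31.05 pos [610.3 317.6 190. ] yaw -8.23 F [-0.2  0.1 -0.2] M [ 0.02  0.02 -0.  ] w 0.998 q6 2.09 | shift mm [ -1.7  -3.2 116. ] turn -0.13
```

send_rows(
  deltas=[
    [-1, [-0.0017, -0.0025, 0.01], 0],
    [-1, [0, 0, 0.025], 0],
    [-1, [0, 0, 0.03], 0],
    [-1, [0, 0, 0.025], 0],
    [-1, [0, 0, 0.015], 0],
    [-1, [0, 0, 0.007], 0],
    [-1, [0, 0, 0], 0],
    [-1, [0, 0, 0], 0],
  ],
)

```text
time: 31.85
position: [609.4, 321.9, 79.9]
eef_rot: [[0.99, -0.144, 0.002], [-0.144, -0.99, 0.001], [0.002, -0.001, -1.0]]
ft_force: [-0.5, 0.1, 0.4]
gripper_width: 1.003
```

```bash
python3 -c "
from h import *
to(609,320.9,74,-8.1)
im=r.read_camera('scene');crop('s',im,300,80,440,215,4,'s14.png')"
```

```text
t 31.85 pos [609.4 321.9  79.9] yaw -8.28 F [-0.5  0.1  0.4] M [ 0.01 -0.02  0.01] w 1.003 q6 2.09 | shift mm [-0.3  1.1  5.9] turn -0.18
```

View pics/s14.png

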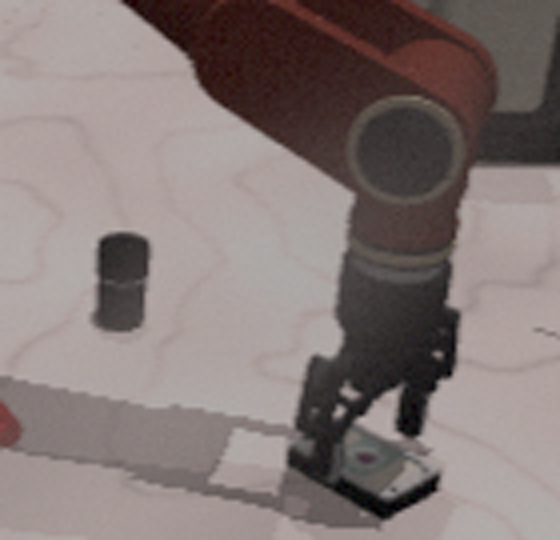

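send_rows(
  deltas=[
    [-1, [0, 0, 0.004], 0],
    [1, [0, 0, 0], 0],
    [1, [0, 0, 0], 0],
    [1, [0, 0, 0], 0],
    [1, [0, 0, 0], 0],
    [1, [0, 0, 0], 0],
    [1, [0, 0, 0], 0],
    [1, [0, 0, 0], 0],
    [1, [0, 0, -0.01], 0],
    [1, [0, 0, -0.02], 0],
    [1, [0, 0, -0.03], 0],
    [1, [0, 0, -0.03], 0],
    [1, [0, 0, -0.03], 0],
    [1, [0, 0, -0.01], 0],
    [1, [0, 0, 0], 0],
  ],
)

```text
time: 33.4
position: [609.0, 321.8, 205.9]
eef_rot: [[0.99, -0.144, 0.002], [-0.144, -0.99, 0.001], [0.002, -0.001, -1.0]]
ft_force: [0.4, -0.1, -3.3]
gripper_width: 0.683
```

```bash
python3 -c "
from h import *
p=ins(14,29);print(p)
to(*p,200,5.8)
im=r.read_camera('scene');crop('s',im,300,60,440,215,4,'s15.png')"
```

```text
[ 531.30463093 -142.03619161]
t 33.4 pos [609.  321.8 205.9] yaw -8.29 F [ 0.4 -0.1 -3.3] M [0.01 0.02 0.03] w 0.683 q6 2.09 | shift mm [-10.  470.2   5.2] turn -14.09
```

View pics/s15.png

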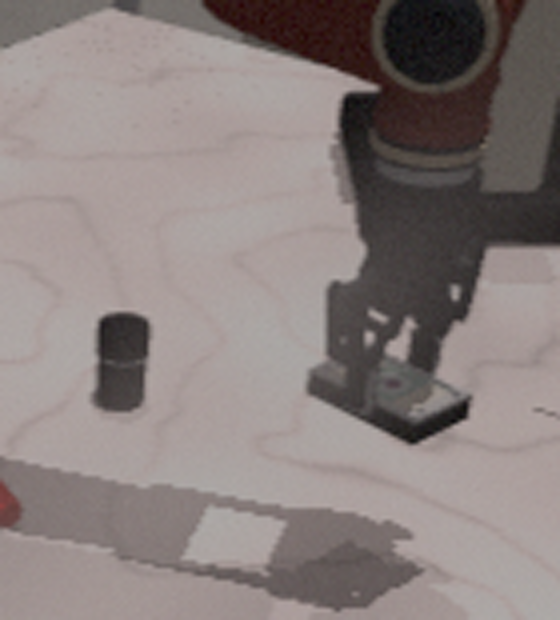

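send_rows(
  deltas=[
    [1, [0, 0.018, 0], 0],
    [1, [-0.001, 0.038, 0], 0],
    [1, [-0.001, 0.038, 0], 0],
    [1, [-0.001, 0.038, 0], 0],
    [1, [-0.001, 0.038, 0], 0],
    [1, [-0.001, 0.038, 0], 0],
    [1, [-0.001, 0.038, 0], 0],
    [1, [-0.001, 0.038, 0], 0],
    [1, [-0.001, 0.038, 0], 0],
    [1, [-0.001, 0.038, 0], 0],
    [1, [-0.001, 0.038, 0], 0],
    [1, [0, 0.038, 0], 0],
    [1, [0, 0.034, 0], 0],
    [1, [0, 0, 0], -7],
    [1, [0, 0, 0], -7],
    [1, [0, 0, 0], 0],
    [1, [0, 0, 0], 0],
  ],
)

```text
time: 35.15
position: [529.6, -142.0, 202.6]
eef_rot: [[0.995, 0.097, -0.003], [0.097, -0.995, 0.001], [-0.003, -0.001, -1.0]]
ft_force: [-0.2, -0.2, -2.2]
gripper_width: 0.684
```

```bash
python3 -c "
from h import *
p=ins(14,29)
to(*p,87,5.8)
im=r.read_camera('scene');crop('s',im,170,150,330,330,4,'s16.png')"
```

```text
t 35.15 pos [ 529.6 -142.   202.6] yaw 5.54 F [-0.2 -0.2 -2.2] M [ 0.05 -0.02  0.03] w 0.684 q6 1.08 | shift mm [  2.    0.3 115.5] turn -0.26
```

View pics/s16.png

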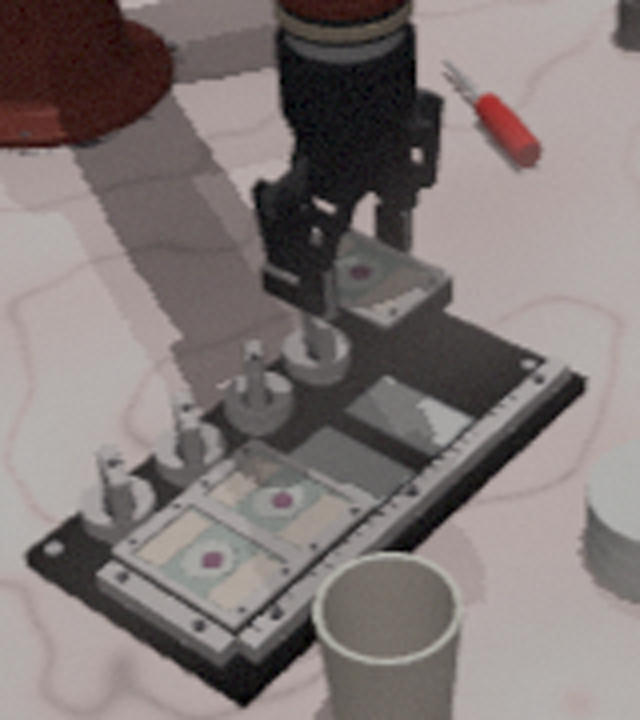

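send_rows(
  deltas=[
    [1, [0.0015, 0, 0.01], -0.2],
    [1, [0, 0, 0.02], 0],
    [1, [0, 0, 0.025], 0],
    [1, [0, 0, 0.025], 0],
    [1, [0, 0, 0.018], 0],
    [1, [0, 0, 0.008], 0],
    [1, [0, 0, 0.004], 0],
    [1, [0, 0, 0.002], 0],
    [1, [0, 0, 0], 0],
    [1, [0, 0, 0], 0],
  ],
)

```text
time: 36.2
position: [533.0, -142.2, 93.5]
eef_rot: [[0.995, 0.103, 0.002], [0.103, -0.995, -0.001], [0.002, 0.001, -1.0]]
ft_force: [0.1, -0.4, -1.9]
gripper_width: 0.682
```

send_rows(
  deltas=[
    [1, [0, 0, 0.001], 0],
    [1, [0, 0, 0.001], 0],
    [1, [0, 0, 0], 0],
  ],
)

```text
time: 36.5
position: [532.3, -141.9, 90.5]
eef_rot: [[0.995, 0.103, 0.0], [0.103, -0.995, -0.0], [0.0, 0.0, -1.0]]
ft_force: [-0.2, 0.0, -1.6]
gripper_width: 0.684
```

send_rows(
  deltas=[
    [1, [0, 0, 0.001], 0.1],
    [1, [0, 0, 0.001], 0],
    [1, [0, 0, 0], 0],
  ],
)

```text
time: 36.8
position: [532.2, -141.8, 88.2]
eef_rot: [[0.995, 0.101, -0.0], [0.101, -0.995, 0.0], [-0.0, -0.0, -1.0]]
ft_force: [-0.3, 0.8, -2.0]
gripper_width: 0.683
```

send_rows(
  deltas=[
    [1, [0, 0, 0.001], 0],
    [1, [0, 0, 0], 0],
  ],
)

```text
time: 37.0
position: [532.2, -141.9, 87.2]
eef_rot: [[0.995, 0.101, -0.0], [0.101, -0.995, 0.0], [-0.0, -0.0, -1.0]]
ft_force: [0.3, 0.5, -2.2]
gripper_width: 0.689
```

send_rows(
  deltas=[
    [1, [0, 0, 0.001], 0],
    [1, [0, 0, 0], 0],
  ],
)

```text
time: 37.2
position: [532.4, -141.9, 87.2]
eef_rot: [[0.995, 0.101, -0.001], [0.101, -0.995, 0.0], [-0.001, -0.0, -1.0]]
ft_force: [-4.1, 1.4, 5.6]
gripper_width: 0.685
```

Contact. Slide to rail (expected near x = 536).

send_rows(
  deltas=[
    [1, [0.001, 0, 0], 0],
    [1, [0.001, 0, 0], 0],
    [1, [0.001, 0, 0], 0],
    [1, [0, 0, 0], 0],
  ],
)

```text
time: 37.6
position: [535.3, -141.9, 87.1]
eef_rot: [[0.995, 0.101, -0.001], [0.101, -0.995, -0.001], [-0.001, 0.0, -1.0]]
ft_force: [-4.6, -0.2, 5.1]
gripper_width: 0.682
```

send_rows(
  deltas=[
    [1, [0.001, 0, 0], 0],
    [1, [0, 0, 0], 0],
  ],
)

```text
time: 37.8
position: [535.5, -141.9, 87.2]
eef_rot: [[0.995, 0.102, -0.004], [0.102, -0.995, -0.001], [-0.004, 0.0, -1.0]]
ft_force: [-8.8, -0.3, 9.1]
gripper_width: 0.682
```

send_rows(
  deltas=[
    [1, [0.001, 0, 0], 0],
    [1, [0, 0, 0], 0],
  ],
)

```text
time: 38.0
position: [535.7, -141.9, 87.1]
eef_rot: [[0.995, 0.102, -0.006], [0.102, -0.995, -0.001], [-0.006, -0.0, -1.0]]
ft_force: [-13.3, -1.9, 12.2]
gripper_width: 0.683
```

send_rows(
  deltas=[
    [1, [0.001, 0, 0], 0],
    [1, [0, 0, 0], 0],
  ],
)

```text
time: 38.2
position: [535.9, -141.9, 87.1]
eef_rot: [[0.995, 0.102, -0.009], [0.102, -0.995, -0.001], [-0.009, -0.0, -1.0]]
ft_force: [-16.9, -0.9, 15.4]
gripper_width: 0.683
```

Rail reached. Release, lift, and push along −y.

send_rows(
  deltas=[
    [-0.5, [-0.003, 0, 0], 0],
    [-0.5, [0, 0, 0], 0],
    [-0.5, [0, 0, 0], 0],
    [-0.5, [0, 0, 0], 0],
    [-0.5, [0, 0, -0.005], 0],
    [-0.5, [0, 0, -0.01], 0],
    [-0.5, [0, 0, -0.02], 0],
    [-0.5, [0, 0, -0.025], 0],
    [0, [0, 0, -0.01], 0],
    [1, [0, -0.02, 0], 0],
    [1, [0, -0.034, 0], 0],
    [1, [0, 0, 0], 0],
    [1, [0, 0, 0], 0],
    [1, [0, 0, 0], 0],
  ],
)

```text
time: 39.6
position: [530.0, -88.4, 156.5]
eef_rot: [[0.995, 0.101, 0.0], [0.101, -0.995, -0.0], [0.0, 0.0, -1.0]]
ft_force: [0.6, 0.9, -0.1]
gripper_width: -0.001
```

```bash
python3 -c "
from h import *
p=ins(18,48.5)
to(*p,90,5.8)
im=r.read_camera('scene');crop('s',im,170,150,330,330,4,'s17.png')"
```

```text
t 39.6 pos [530.  -88.4 156.5] yaw 5.8 F [ 0.6  0.9 -0.1] M [-0.04  0.03  0.02] w -0.001 q6 1.17 | shift mm [-0.2 34.  66.5] turn -0.0
```

View pics/s17.png

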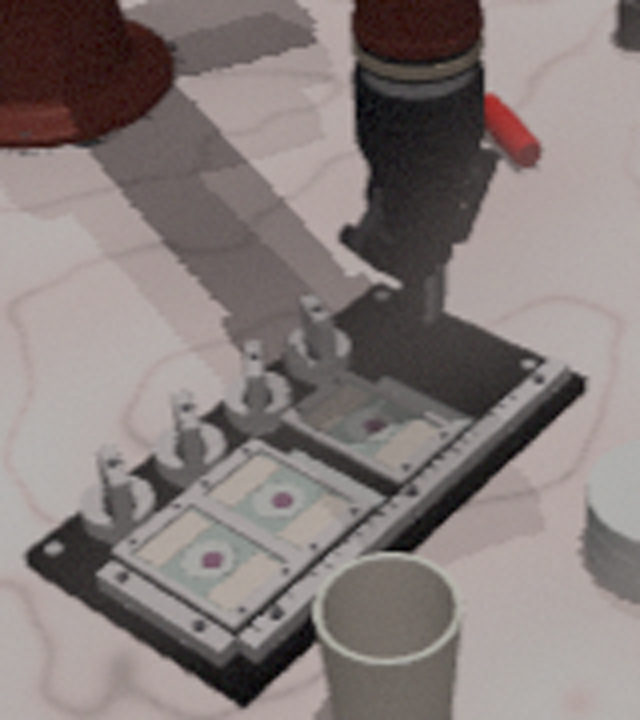

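send_rows(
  deltas=[
    [1, [0, 0, 0.02], 0],
    [1, [0, 0, 0.025], 0],
    [1, [0, 0, 0.015], 0],
    [1, [0, 0, 0.006], 0],
    [1, [0, 0.001, 0], 0],
    [1, [0, 0.004, 0], 0],
    [1, [0, 0.004, 0], 0],
    [1, [0, 0.004, 0], 0],
    [1, [0, 0.003, 0], 0],
    [1, [0, 0.003, 0], 0],
    [1, [0, 0.003, 0], 0],
    [1, [0, 0.003, 0], 0],
    [1, [0, 0.003, 0], 0],
    [1, [0, 0.002, 0], 0],
    [1, [0, 0.001, 0], 0],
    [1, [0, 0, 0], 0],
  ],
)

```text
time: 41.25
position: [532.9, -119.0, 90.3]
eef_rot: [[0.995, 0.101, -0.0], [0.101, -0.995, -0.0], [-0.0, 0.0, -1.0]]
ft_force: [0.0, 2.1, 1.5]
gripper_width: 0.001
```

send_rows(
  deltas=[
    [1, [0, 0.001, 0], 0],
    [1, [0, 0.001, 0], 0],
    [1, [0, 0, 0], 0],
  ],
)

```text
time: 41.55
position: [533.1, -120.8, 90.3]
eef_rot: [[0.995, 0.101, -0.0], [0.101, -0.995, -0.0], [-0.0, 0.0, -1.0]]
ft_force: [0.1, 2.8, 1.6]
gripper_width: -0.004
```

send_rows(
  deltas=[
    [1, [0, 0.001, 0], 0],
    [1, [0, 0, 0], 0],
  ],
)

```text
time: 41.75
position: [533.1, -121.7, 90.3]
eef_rot: [[0.995, 0.101, -0.0], [0.101, -0.995, 0.0], [-0.0, -0.0, -1.0]]
ft_force: [-1.3, 3.2, 1.8]
gripper_width: 0.001
```

send_rows(
  deltas=[
    [1, [0, 0.001, 0], 0],
    [1, [0, 0.001, 0], 0],
    [1, [0, 0, 0], 0],
  ],
)

```text
time: 42.05
position: [533.1, -122.2, 90.3]
eef_rot: [[0.995, 0.101, -0.001], [0.101, -0.995, 0.004], [-0.001, -0.004, -1.0]]
ft_force: [-1.5, 9.7, 4.6]
gripper_width: 0.002
```

send_rows(
  deltas=[
    [1, [0, 0.001, 0], 0],
    [1, [0, 0.001, 0], 0],
    [1, [0, 0.001, 0], 0],
    [1, [0, 0, 0], 0],
  ],
)

```text
time: 42.45
position: [533.2, -122.8, 90.3]
eef_rot: [[0.995, 0.1, -0.003], [0.1, -0.995, 0.01], [-0.002, -0.01, -1.0]]
ft_force: [-1.9, 18.8, 8.6]
gripper_width: 0.001
```

send_rows(
  deltas=[
    [1, [0, -0.006, 0], 0],
    [1, [0, -0.008, 0], 0],
    [1, [0, 0, -0.02], 0],
    [1, [0, -0.02, -0.04], 0],
    [1, [0, -0.03, -0.04], 0],
    [1, [0, -0.04, -0.01], 0],
    [1, [0, -0.04, 0], 0],
    [1, [0, -0.03, 0], 0],
    [1, [0, 0, 0], 0],
  ],
)

```text
time: 43.35
position: [515.6, 48.8, 200.3]
eef_rot: [[0.994, 0.105, 0.0], [0.105, -0.994, -0.0], [0.0, 0.0, -1.0]]
ft_force: [-0.5, -1.4, -0.7]
gripper_width: 0.0
```

```bash
python3 -c "
from h import *
to(466,-180,180)
im=r.read_camera('top');cv2.imwrite('pics/top4.png',im[:,:,::-1])
c=cv2.resize(im[150:245,245:385],None,fx=5.7,fy=5.7,interpolation=cv2.INTER_CUBIC);c=np.clip(c*1.8-15,0,255).astype(np.uint8);cv2.imwrite('pics/t4.png',c[:,:,::-1])
im=r.read_camera('scene');crop('s',im,170,210,330,330,5,'s18.png')
"
```

```text
t 43.35 pos [515.6  48.8 200.3] yaw 6.03 F [-0.5 -1.4 -0.7] M [-0.06  0.    0.  ] w 0.0 q6 1.42 | shift mm [-73.4 222.4  20.4] turn 0
```

View pics/t4.png

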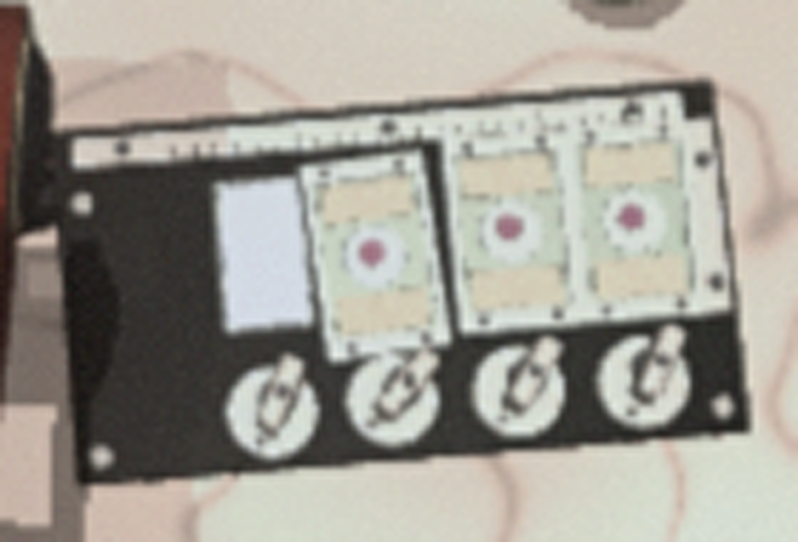

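View pics/s18.png

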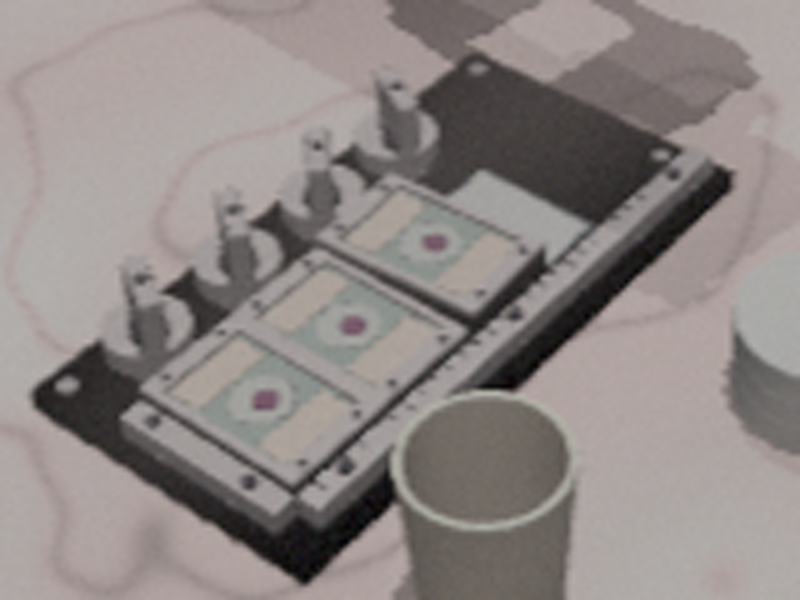

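```bash
python3 - <<'E'
from h import *
c,s=np.cos(.101),np.sin(.101)
def toins(p): d=p-np.array([520.3,-172.3]);return np.array([c*d[0]+s*d[1],-s*d[0]+c*d[1]])
for n,pts in (("c3",[(323,172),(398,161),(350,349),(427,338)]),("c2",[(466,149),(540,139),(484,319),(560,310)]),("c1",[(590,136),(664,126),(606,310),(683,301)])):
    P=np.array([onz("top",245+a/5.7-.4,150+b/5.7-.4,32)[:2] for a,b in pts])
    ax=P[:2].mean(0)-P[2:].mean(0);print(n,toins(P.mean(0)).round(1),np.degrees(np.arctan2(ax[1],ax[0]))-5.79)
for y in(-115,-55,5):
    u,v=proj("top",[*ins(-55,y),67]);print(((u-245+.4)*5.7,(v-150+.4)*5.7))
E
```

```text
c3 [10.4 12.6] 3.769773741221859
c2 [ 17.7 -55.2] 0.7624016289726852
c1 [  18.3 -115.4] -0.2152159366648716
(np.float64(664.2558286429414), np.float64(359.97871745188064))
(np.float64(536.8326279575823), np.float64(370.0541759679145))
(np.float64(409.2076098106037), np.float64(380.14559235858525))
```

```bash
python3 -c "
from h import *
p=ins(12,65)
to(*p,92,5.8)"
```

```text
t 43.45 pos [516.1  46.5 200.2] yaw 5.88 F [-0.  -0.   0.5] M [0.03 0.01 0.08] w 0.003 q6 1.42 | shift mm [ -6.1 153.  108.4] turn 0.08
```

send_rows(
  deltas=[
    [1, [-0.001, 0.02, 0], 0],
    [1, [-0.001, 0.035, 0], 0],
    [1, [-0.001, 0.035, 0.01], 0],
    [1, [-0.002, 0.035, 0.02], 0],
    [1, [-0.001, 0.02, 0.025], 0],
    [1, [0, 0.008, 0.025], 0],
    [1, [0, 0, 0.02], 0],
    [1, [0, 0, 0.007], 0],
    [1, [0, 0, 0], 0],
    [1, [0, 0, 0], 0],
  ],
)

```text
time: 44.45
position: [526.2, -106.9, 94.3]
eef_rot: [[0.995, 0.101, 0.001], [0.101, -0.995, -0.001], [0.001, 0.001, -1.0]]
ft_force: [0.3, 1.0, -0.2]
gripper_width: -0.002
```

send_rows(
  deltas=[
    [1, [0, 0.003, 0], 0],
    [1, [0, 0.003, 0], 0],
    [1, [0, 0.002, 0], 0],
    [1, [0, 0.002, 0], 0],
    [1, [0, 0.002, 0], 0],
    [1, [0, 0, 0], 0],
  ],
)

```text
time: 45.05
position: [527.8, -118.2, 94.1]
eef_rot: [[0.995, 0.101, 0.002], [0.101, -0.995, 0.0], [0.002, -0.0, -1.0]]
ft_force: [2.4, 3.7, 3.1]
gripper_width: -0.003
```

send_rows(
  deltas=[
    [1, [0, 0.001, 0], 0],
    [1, [0, 0.001, 0], 0],
    [1, [0, 0.001, 0], 0],
    [1, [0, 0, 0], 0],
  ],
)

```text
time: 45.45
position: [528.3, -120.9, 94.1]
eef_rot: [[0.995, 0.101, 0.003], [0.101, -0.995, 0.001], [0.003, -0.001, -1.0]]
ft_force: [4.4, 5.0, 1.9]
gripper_width: 0.002
```

send_rows(
  deltas=[
    [1, [0, 0.001, 0], 0],
    [1, [0, 0.001, 0], 0],
    [1, [0, 0, 0], 0],
  ],
)

```text
time: 45.75
position: [528.5, -122.1, 94.1]
eef_rot: [[0.995, 0.101, 0.003], [0.101, -0.995, 0.003], [0.003, -0.003, -1.0]]
ft_force: [4.8, 8.8, 2.7]
gripper_width: 0.0
```

send_rows(
  deltas=[
    [1, [0, 0.001, 0], 0],
    [1, [0, 0.001, 0], 0],
    [1, [0, 0.001, 0], 0],
    [1, [0, 0, 0], 0],
  ],
)

```text
time: 46.15
position: [528.5, -123.2, 94.0]
eef_rot: [[0.995, 0.1, 0.001], [0.1, -0.995, 0.008], [0.002, -0.007, -1.0]]
ft_force: [3.0, 15.9, 6.4]
gripper_width: -0.002
```

```bash
python3 -c "
from h import *
to(*ins(18,48.5),92,5.8)
im=r.read_camera('scene');crop('s',im,170,210,330,330,5,'s19.png')
"
```

```text
t 46.15 pos [ 528.5 -123.2   94. ] yaw 5.77 F [ 3.  15.9  6.4] M [ 2.52 -0.44  0.06] w -0.002 q6 1.1 | shift mm [ 4.9 -0.4  2. ] turn -0.03
```

View pics/s19.png

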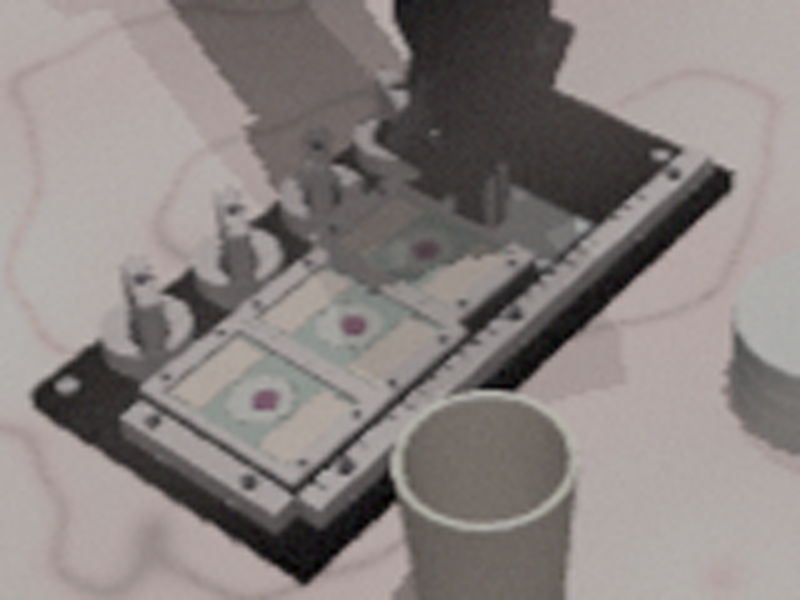

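send_rows(
  deltas=[
    [1, [0, -0.006, 0], 0],
    [1, [0, -0.008, 0], 0],
    [1, [0, 0, -0.02], 0],
    [1, [0, -0.02, -0.04], 0],
    [1, [0, -0.03, -0.04], 0],
    [1, [0, -0.04, -0.01], 0],
    [1, [0, -0.04, 0], 0],
    [1, [0, -0.03, 0], 0],
    [1, [0, 0, 0], 0],
  ],
)

```text
time: 47.1
position: [509.0, 49.3, 203.0]
eef_rot: [[0.994, 0.105, -0.001], [0.105, -0.994, -0.0], [-0.001, 0.0, -1.0]]
ft_force: [-0.8, -1.0, -0.0]
gripper_width: 0.002
```

```bash
python3 - <<'E'
from h import *
im=np.mean([r.read_camera('top').astype(float) for _ in range(3)],0)
np.save('k.npy',im)
c=cv2.resize(im[195:240,280:372].astype(np.uint8),None,fx=8.6,fy=8.6,interpolation=cv2.INTER_CUBIC);c=np.clip(c*1.6-15.,0,255).astype(np.uint8);cv2.imwrite('pics/t5.png',c[:,:,::-1])
s=r.read_camera('scene');crop('s',s,180,215,270,300,8,'s20.png')
# pale disc+bar blobs
g=cv2.cvtColor(cv2.resize(im.astype(np.float32),None,fx=4,fy=4,interpolation=cv2.INTER_CUBIC),cv2.COLOR_RGB2GRAY).astype(np.uint8)
for y in (-115,-55,5,65):
    b=proj("top",[*ins(-55,y),52]);t=proj("top",[*ins(-55,y),67]);d=proj("top",[*ins(-55,y),36])
    print(y,[((q-[280,195]+.5)*8.6).round() for q in (t,b,d)])
E
```

```text
-115 [array([702., 157.]), array([693., 162.]), array([684., 168.])]
-55 [array([510., 172.]), array([503., 177.]), array([496., 182.])]
5 [array([317., 187.]), array([313., 192.]), array([308., 197.])]
65 [array([124., 203.]), array([122., 207.]), array([120., 212.])]
```

View pics/t5.png

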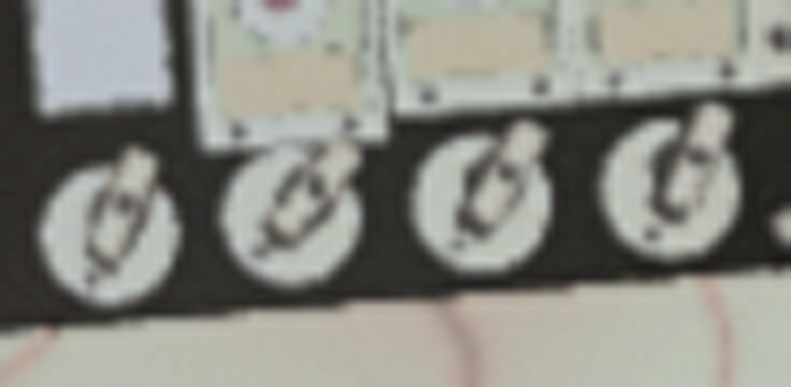

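View pics/s20.png

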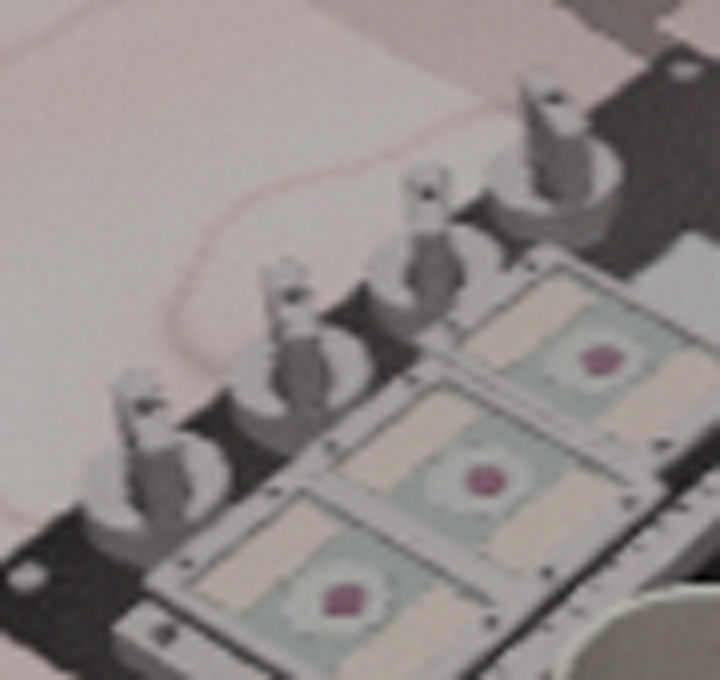

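send_rows(
  deltas=[
    [0, [0, 0, 0], -8.3],
    [0, [0, 0, 0], -8.3],
    [0, [0, 0, 0], -8.3],
    [0, [0, 0, 0], -8.3],
    [0, [0, 0, 0], -8.3],
    [0, [0, 0, 0], -8.3],
    [0, [0, 0, 0], -8.3],
    [0, [0, 0, 0], -8.3],
    [0, [0, 0, 0], -8.3],
    [0, [0, 0, 0], -8.3],
    [0, [0, 0, 0], -8.3],
    [0, [0, 0, 0], -8.3],
    [0, [0, 0, 0], -8.3],
    [0, [0, 0, 0], -8.3],
    [0, [0, 0, 0], -8.3],
    [0, [0, 0, 0], -8.3],
    [0, [0, 0, 0], -8.3],
    [0, [0, 0, 0], -8.3],
    [0, [0, 0, 0], -8.3],
    [0, [0, 0, 0], 0],
  ],
)

```text
time: 49.3
position: [510.2, 45.6, 203.2]
eef_rot: [[-0.958, 0.286, -0.001], [0.286, 0.958, -0.0], [0.0, -0.001, -1.0]]
ft_force: [-0.1, -0.1, -0.1]
gripper_width: 0.5
```

```bash
python3 - <<'E'
from h import *
for n,a,b in ((1,(685,205),(715,108)),(2,(480,222),(535,127)),(3,(280,230),(350,148))):
    A,B=[onz("top",280+p[0]/8.6-.5,195+p[1]/8.6-.5,67)[:2] for p in(a,b)]
    d=B-A;w=np.degrees(np.arctan2(d[1],d[0]));print(n,((A+B)/2).round(1),ins(-55,-175+60*n).round(1),np.linalg.norm(d).round(1),"bar yaw",w.round(1),"cam deg",(5.79-w).round(1))
to(*ins(-55,-115),150,164)
E
```

```text
1 [ 477.3 -291.6] [ 477.2 -292.3] 31.9 bar yaw -17.2 cam deg 22.9
2 [ 470.4 -231.9] [ 471.1 -232.6] 34.5 bar yaw -29.5 cam deg 35.3
3 [ 464.6 -172.2] [ 465.1 -172.9] 33.7 bar yaw -39.5 cam deg 45.3
t 49.3 pos [510.2  45.6 203.2] yaw 163.38 F [-0.1 -0.1 -0.1] M [-0.03 -0.01  0.03] w 0.5 q6 -1.34 | shift mm [ -65.  -333.1   53.3] turn -0.62
```

send_rows(
  deltas=[
    [0, [-0.003, -0.018, 0], 0],
    [0, [-0.007, -0.037, 0], 0],
    [0, [-0.007, -0.037, 0], 0],
    [0, [-0.007, -0.037, 0], 0],
    [0, [-0.007, -0.037, 0], 0],
    [0, [-0.007, -0.037, 0], 0],
    [0, [-0.007, -0.037, 0], 0],
    [0, [-0.007, -0.037, 0], 0],
    [0, [-0.007, -0.037, 0.01], 0],
    [0, [-0.006, -0.019, 0.02], 0.5],
    [0, [0, 0, 0.02], 0],
    [0, [0, 0, 0], 0],
    [0, [0, 0, 0], 0],
  ],
)

```text
time: 50.6
position: [477.4, -291.1, 153.1]
eef_rot: [[-0.956, 0.295, -0.001], [0.295, 0.956, 0.001], [0.001, 0.0, -1.0]]
ft_force: [0.3, -0.7, 0.5]
gripper_width: 0.498
```

```bash
python3 - <<'E'
from h import *
to(477.2,-292,114,162.8)
E
```

```text
t 50.6 pos [ 477.4 -291.1  153.1] yaw 162.87 F [ 0.3 -0.7  0.5] M [-0.05  0.05  0.  ] w 0.498 q6 -1.95 | shift mm [-0.1 -0.9 39.1] turn 0.07
```

send_rows(
  deltas=[
    [0, [0, -0.001, 0.01], 0],
    [0, [0, 0, 0.015], 0],
    [0, [0, 0, 0.01], 0],
    [0, [0, 0, 0.004], 0],
    [0, [0, 0, 0], 0],
    [0.4, [0, 0, 0], 0],
    [0.7, [0, 0, 0], 0],
    [1, [0, 0, 0], 0],
    [1, [0, 0, 0], 0],
    [1, [0, 0, 0], 0],
    [1, [0, 0, 0], 0],
  ],
)

```text
time: 51.7
position: [477.9, -292.5, 115.2]
eef_rot: [[-0.956, 0.292, 0.001], [0.292, 0.956, -0.001], [-0.001, -0.001, -1.0]]
ft_force: [-1.5, -2.5, 3.4]
gripper_width: 0.125
```

```bash
python3 - <<'E'
from h import *
to(477.2,-292,114,162.8)
s=r.read_camera('scene');crop('s',s,160,180,270,310,5,'s21.png')
E
```

```text
t 51.7 pos [ 477.9 -292.5  115.2] yaw 163.01 F [-1.5 -2.5  3.4] M [-0.3   0.27 -0.02] w 0.125 q6 -1.96 | shift mm [0.8 0.2 1.2] turn 0.21
```

View pics/s21.png

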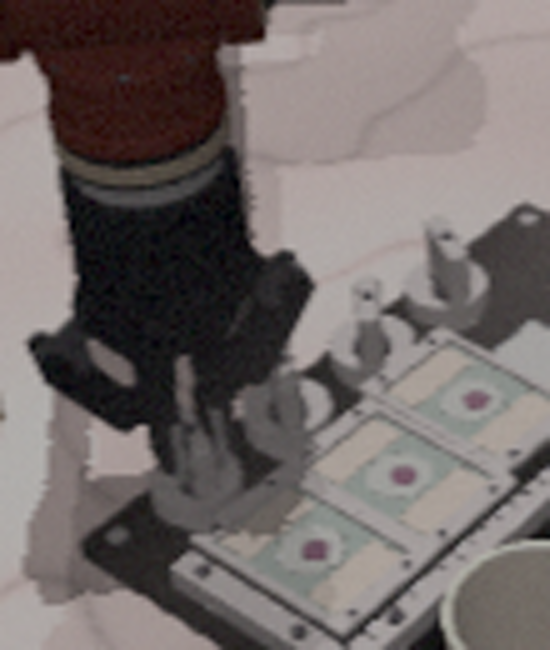

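send_rows(
  deltas=[
    [1, [0, 0, 0], 4],
    [1, [0, 0, 0], 8],
    [1, [0, 0, 0], 8],
    [1, [0, 0, 0], 8],
    [1, [0, 0, 0], 8],
    [1, [0, 0, 0], 8],
    [1, [0, 0, 0], 8],
    [1, [0, 0, 0], 8],
    [1, [0, 0, 0], 8],
    [1, [0, 0, 0], 8],
    [1, [0, 0, 0], 8],
    [1, [0, 0, 0], 4],
    [1, [0, 0, 0], 0],
    [1, [0, 0, 0], 0],
  ],
)

```text
time: 53.15
position: [476.5, -293.3, 115.2]
eef_rot: [[0.258, 0.966, -0.003], [0.966, -0.258, -0.003], [-0.004, -0.003, -1.0]]
ft_force: [-8.4, -4.6, 6.5]
gripper_width: 0.126
```

```bash
python3 - <<'E'
from h import *
to(477.2,-292,114,62.6)
E
```

```text
t 53.15 pos [ 476.5 -293.3  115.2] yaw 75.02 F [-8.4 -4.6  6.5] M [-0.83  1.27 -0.04] w 0.126 q6 -0.42 | shift mm [1.4 0.3 1.2] turn 12.42
```

send_rows(
  deltas=[
    [1, [-0.0008, -0.0008, 0], 4],
    [1, [0, 0, 0], 3],
    [1, [0, 0, 0], 0],
    [1, [0, 0, 0], 0],
  ],
)

```text
time: 53.55
position: [476.0, -293.3, 115.2]
eef_rot: [[0.374, 0.928, -0.002], [0.928, -0.374, -0.002], [-0.003, -0.001, -1.0]]
ft_force: [-6.2, -3.3, 6.7]
gripper_width: 0.124
```

```bash
python3 - <<'E'
from h import *
to(477.2,-292,114,62.6)
E
```

```text
t 53.55 pos [ 476.  -293.3  115.2] yaw 68.05 F [-6.2 -3.3  6.7] M [-0.54  0.93  0.09] w 0.124 q6 -0.3 | shift mm [1.7 0.6 1.2] turn 5.45
```

send_rows(
  deltas=[
    [1, [0, 0, 0], 2],
    [1, [0, 0, 0], 2],
    [1, [0, 0, 0], 0],
    [1, [0, 0, 0], 0],
  ],
)

```text
time: 53.95
position: [475.9, -293.2, 115.2]
eef_rot: [[0.436, 0.9, -0.003], [0.9, -0.436, -0.002], [-0.003, -0.002, -1.0]]
ft_force: [-6.5, -3.5, 7.6]
gripper_width: 0.128
```

```bash
python3 - <<'E'
from h import *
to(477.2,-292,114,62.6)
E
```

```text
t 53.95 pos [ 475.9 -293.2  115.2] yaw 64.17 F [-6.5 -3.5  7.6] M [-0.49  0.99  0.66] w 0.128 q6 -0.23 | shift mm [1.7 0.7 1.2] turn 1.57
```

send_rows(
  deltas=[
    [1, [0, 0, 0], 2],
    [1, [0, 0, 0], 0],
    [1, [0, 0, 0], 0],
  ],
)

```text
time: 54.25
position: [475.8, -293.1, 115.2]
eef_rot: [[0.465, 0.885, -0.004], [0.885, -0.465, -0.002], [-0.004, -0.002, -1.0]]
ft_force: [-7.3, -2.3, 8.0]
gripper_width: 0.127
```

```bash
python3 - <<'E'
from h import *
to(477.2,-292,114,62.6)
s=r.read_camera('scene');crop('s',s,160,180,270,310,5,'s22.png')
E
```

```text
t 54.25 pos [ 475.8 -293.1  115.2] yaw 62.3 F [-7.3 -2.3  8. ] M [-0.35  1.07  1.32] w 0.127 q6 -0.2 | shift mm [1.6 0.7 1.2] turn -0.3
```

View pics/s22.png

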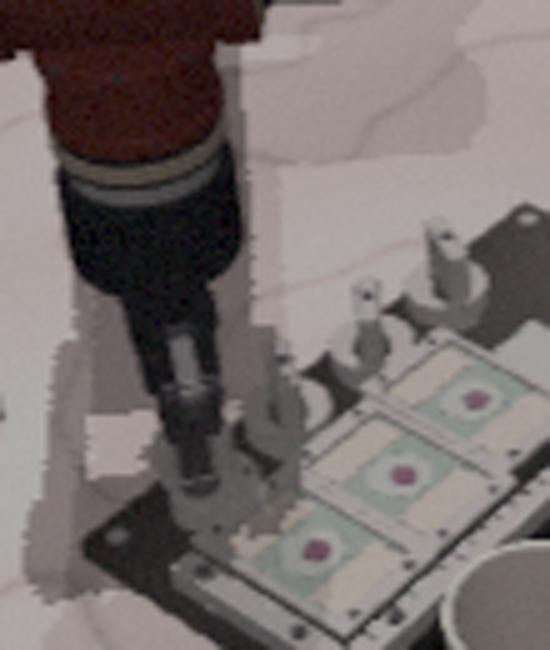

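send_rows(
  deltas=[
    [0.4, [0, 0, 0], 0],
    [0, [0, 0, 0], 0],
    [0, [0, 0, 0], 0],
    [0, [0, 0, -0.01], 0],
    [0, [0, 0, -0.02], 0],
    [0, [0, 0, -0.02], 0],
    [0, [0, 0, 0], -7.5],
    [0, [0, 0, 0], -8],
    [0, [0, 0, 0], -8],
    [0, [0, 0, 0], -8],
    [0, [0, 0, 0], -8],
    [0, [0, 0, 0], -8],
    [0, [0, 0, 0], -8],
    [0, [0, 0, 0], -8],
    [0, [0, 0, 0], -8],
    [0, [0, 0, 0], -8],
    [0, [0, 0, 0], -8],
    [0, [0, 0, 0], 0],
    [0, [0, 0, 0], 0],
  ],
)

```text
time: 56.2
position: [476.8, -292.4, 164.8]
eef_rot: [[-0.86, 0.51, 0.0], [0.51, 0.86, -0.0], [-0.0, 0.0, -1.0]]
ft_force: [0.5, -1.0, -0.9]
gripper_width: 0.499
```

```bash
python3 - <<'E'
from h import *
to(470.8,-232.3,150,150.5)
s=r.read_camera('scene');crop('s',s,160,200,320,330,4,'s23.png')
E
```

```text
t 56.2 pos [ 476.8 -292.4  164.8] yaw 149.35 F [ 0.5 -1.  -0.9] M [-0.05 -0.05  0.01] w 0.499 q6 -1.72 | shift mm [35.8 48.7 14.8] turn -1.15
```

View pics/s23.png

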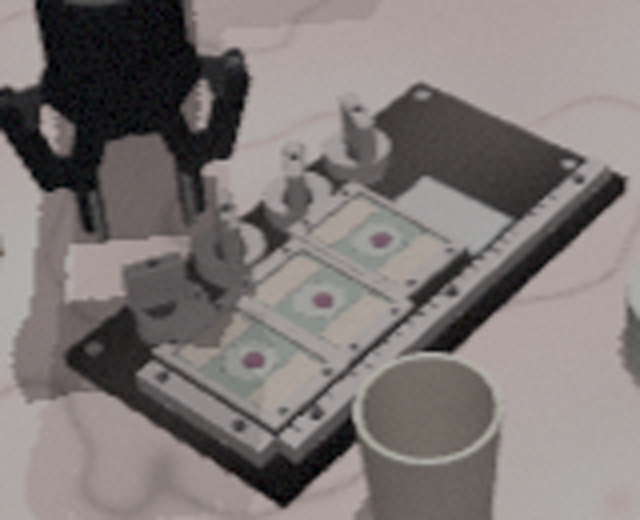

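send_rows(
  deltas=[
    [0, [0.018, 0.024, 0], 0],
    [0, [0.018, 0.0245, 0], 0],
    [0, [0, 0, 0.01], -1.2],
    [0, [0, 0, 0], 0],
    [0, [0, 0, 0], 0],
  ],
)

```text
time: 56.75
position: [470.2, -232.8, 154.2]
eef_rot: [[-0.872, 0.49, -0.0], [0.49, 0.872, 0.0], [0.0, -0.0, -1.0]]
ft_force: [-1.3, 0.1, 0.1]
gripper_width: 0.498
```

```bash
python3 - <<'E'
from h import *
to(470.6,-232.5,115,150.5)
E
```

```text
t 56.75 pos [ 470.2 -232.8  154.2] yaw 150.64 F [-1.3  0.1  0.1] M [ 0.02 -0.03 -0.05] w 0.498 q6 -1.66 | shift mm [-0.2  0.5 39.2] turn 0.14
```

send_rows(
  deltas=[
    [0, [0, 0, 0.01], 0],
    [0, [0, 0, 0.015], 0],
    [0, [0, 0, 0.01], 0],
    [0, [0, 0, 0.004], 0],
    [0, [0, 0, 0], 0],
    [0.4, [0, 0, 0], 0],
    [0.7, [0, 0, 0], 0],
    [1, [0, 0, 0], 0],
    [1, [0, 0, 0], 0],
    [1, [0, 0, 0], 0],
    [1, [0, 0, 0], 0],
  ],
)

```text
time: 57.85
position: [470.6, -232.6, 116.2]
eef_rot: [[-0.872, 0.489, 0.001], [0.489, 0.872, -0.001], [-0.001, -0.0, -1.0]]
ft_force: [-1.0, 1.0, 4.4]
gripper_width: 0.125
```

```bash
python3 - <<'E'
from h import *
to(470.6,-232.5,115,62.6)
E
```

```text
t 57.85 pos [ 470.6 -232.6  116.2] yaw 150.71 F [-1.   1.   4.4] M [0.1  0.2  0.03] w 0.125 q6 -1.66 | shift mm [0.1 0.1 1.2] turn 88.11
```

Turn 80°, then creep.

send_rows(
  deltas=[
    [1, [0, 0, 0], 4],
    [1, [0, 0, 0], 8],
    [1, [0, 0, 0], 8],
    [1, [0, 0, 0], 8],
    [1, [0, 0, 0], 8],
    [1, [0, 0, 0], 8],
    [1, [0, 0, 0], 8],
    [1, [0, 0, 0], 8],
    [1, [0, 0, 0], 8],
    [1, [0, 0, 0], 8],
    [1, [0, 0, 0], 4],
    [1, [0, 0, 0], 2],
    [1, [0, 0, 0], 0],
    [1, [0, 0, 0], 0],
  ],
)

```text
time: 59.25
position: [470.2, -232.8, 116.2]
eef_rot: [[0.363, 0.932, -0.001], [0.932, -0.363, -0.001], [-0.001, -0.0, -1.0]]
ft_force: [-3.2, 0.4, 6.7]
gripper_width: 0.126
```

```bash
python3 - <<'E'
from h import *
to(470.6,-232.5,115,63)
E
```

```text
t 59.25 pos [ 470.2 -232.8  116.2] yaw 68.74 F [-3.2  0.4  6.7] M [0.03 0.48 0.21] w 0.126 q6 -0.23 | shift mm [0.4 0.3 1.2] turn 5.74
```

send_rows(
  deltas=[
    [1, [0, 0, 0], 2],
    [1, [0, 0, 0], 2],
    [1, [0, 0, 0], 1],
    [1, [0, 0, 0], 0],
    [1, [0, 0, 0], 0],
  ],
)

```text
time: 59.75
position: [470.0, -232.6, 116.2]
eef_rot: [[0.44, 0.898, -0.002], [0.898, -0.44, -0.001], [-0.002, -0.001, -1.0]]
ft_force: [-3.9, 1.2, 6.5]
gripper_width: 0.126
```

```bash
python3 - <<'E'
from h import *
to(470.6,-232.5,115,63)
E
```

```text
t 59.75 pos [ 470.  -232.6  116.2] yaw 63.89 F [-3.9  1.2  6.5] M [0.08 0.61 0.9 ] w 0.126 q6 -0.14 | shift mm [0.4 0.5 1.2] turn 0.89
```

send_rows(
  deltas=[
    [0.4, [0, 0, 0], 0],
    [0, [0, 0, 0], 0],
    [0, [0, 0, 0], 0],
    [0, [0, 0, -0.01], 0],
    [0, [0, 0, -0.02], 0],
    [0, [0, 0, -0.02], 0],
    [0, [0, 0, 0], -7.6],
    [0, [0, 0, 0], -8],
    [0, [0, 0, 0], -8],
    [0, [0, 0, 0], -8],
    [0, [0, 0, 0], -8],
    [0, [0, 0, 0], -8],
    [0, [0, 0, 0], -8],
    [0, [0, 0, 0], -8],
    [0, [0, 0, 0], -7],
    [0, [0, 0, 0], -6],
    [0, [0, 0, 0], 0],
    [0, [0, 0, 0], 0],
  ],
)

```text
time: 61.55
position: [470.3, -232.5, 165.8]
eef_rot: [[-0.768, 0.64, 0.0], [0.64, 0.768, -0.0], [-0.001, 0.0, -1.0]]
ft_force: [-0.6, -0.2, 0.1]
gripper_width: 0.499
```

```bash
python3 - <<'E'
from h import *
to(464.8,-172.6,155,140.5)
s=r.read_camera('scene');crop('s',s,160,200,320,330,4,'s24.png')
E
```

```text
t 61.55 pos [ 470.3 -232.5  165.8] yaw 140.18 F [-0.6 -0.2  0.1] M [-0.02  0.01 -0.02] w 0.499 q6 -1.48 | shift mm [42.6 42.4 10.8] turn -0.32
```

View pics/s24.png

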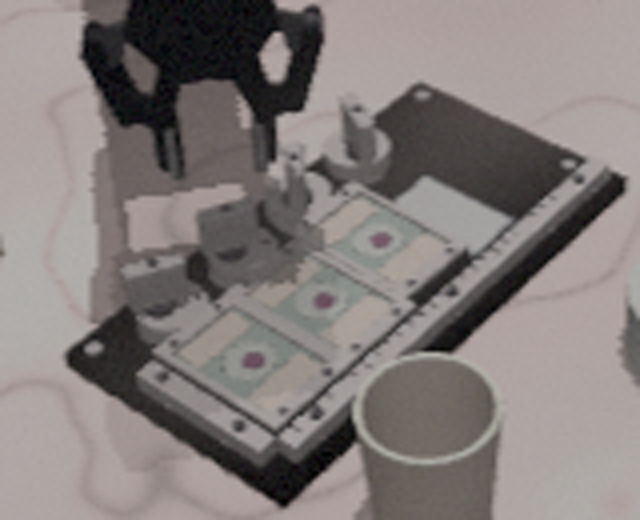

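send_rows(
  deltas=[
    [0, [0.021, 0.021, 0], 0],
    [0, [0.0215, 0.0215, 0], 0],
    [0, [0, 0, 0.01], 0],
    [0, [0, 0, 0], 0],
    [0, [0, 0, 0], 0],
  ],
)

```text
time: 62.1
position: [464.6, -173.0, 155.2]
eef_rot: [[-0.769, 0.639, -0.001], [0.639, 0.769, -0.0], [0.0, -0.0, -1.0]]
ft_force: [0.1, 0.5, -1.2]
gripper_width: 0.5
```

```bash
python3 - <<'E'
from h import *
to(464.8,-172.6,115,140.5)
E
```

```text
t 62.1 pos [ 464.6 -173.   155.2] yaw 140.26 F [ 0.1  0.5 -1.2] M [-0.   -0.06 -0.08] w 0.5 q6 -1.38 | shift mm [ 0.1  0.4 40.2] turn -0.24
```

send_rows(
  deltas=[
    [0, [0, 0, 0.01], 0],
    [0, [0, 0, 0.015], 0],
    [0, [0, 0, 0.01], 0],
    [0, [0, 0, 0.005], 0],
    [0, [0, 0, 0], 0],
    [0.4, [0, 0, 0], 0],
    [0.7, [0, 0, 0], 0],
    [1, [0, 0, 0], 0],
    [1, [0, 0, 0], 0],
    [1, [0, 0, 0], 0],
    [1, [0, 0, 0], 0],
  ],
)

```text
time: 63.2
position: [464.9, -173.1, 116.3]
eef_rot: [[-0.77, 0.638, 0.0], [0.638, 0.77, -0.002], [-0.001, -0.001, -1.0]]
ft_force: [-3.5, -3.0, 5.8]
gripper_width: 0.124
```

send_rows(
  deltas=[
    [1, [0, 0, 0], 3],
    [1, [0, 0, 0], 5],
    [1, [0, 0, 0], 5],
    [1, [0, 0, 0], 5],
    [1, [0, 0, 0], 5],
    [1, [0, 0, 0], 5],
    [1, [0, 0, 0], 5],
    [1, [0, 0, 0], 5],
    [1, [0, 0, 0], 5],
    [1, [0, 0, 0], 0],
  ],
)

```text
time: 64.2
position: [464.5, -173.4, 116.3]
eef_rot: [[-0.126, 0.992, -0.001], [0.992, 0.126, -0.002], [-0.002, -0.001, -1.0]]
ft_force: [-5.9, -4.1, 7.3]
gripper_width: 0.125
```

```bash
python3 - <<'E'
from h import *
to(464.8,-172.6,115,63.5)
s=r.read_camera('scene');crop('s',s,160,200,320,330,4,'s25.png')
E
```

```text
t 64.2 pos [ 464.5 -173.4  116.3] yaw 97.24 F [-5.9 -4.1  7.3] M [-0.67  0.98  0.01] w 0.125 q6 -0.63 | shift mm [0.8 0.4 1.3] turn 33.74
```

View pics/s25.png

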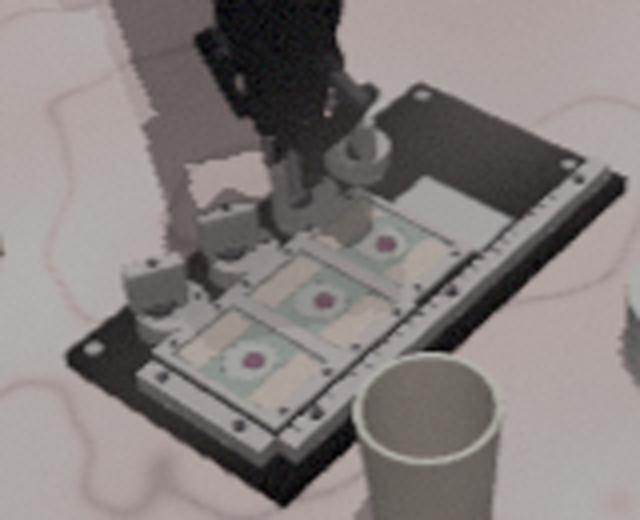

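Works: the carrier slides toward the rail, still flush with the row. Continue.

send_rows(
  deltas=[
    [1, [0, 0, 0], 4],
    [1, [0, 0, 0], 5],
    [1, [0, 0, 0], 5],
    [1, [0, 0, 0], 5],
    [1, [0, 0, 0], 5],
    [1, [0, 0, 0], 4],
    [1, [0, 0, 0], 0],
    [1, [0, 0, 0], 0],
  ],
)

```text
time: 65.05
position: [464.1, -173.4, 116.3]
eef_rot: [[0.353, 0.936, -0.002], [0.936, -0.353, -0.002], [-0.003, -0.002, -1.0]]
ft_force: [-7.8, -4.2, 8.5]
gripper_width: 0.124
```

```bash
python3 - <<'E'
from h import *
to(464.8,-172.6,115,63.5)
E
```

```text
t 65.05 pos [ 464.1 -173.4  116.3] yaw 69.34 F [-7.8 -4.2  8.5] M [-0.63  1.26  0.03] w 0.124 q6 -0.14 | shift mm [1.  0.4 1.2] turn 5.84
```

send_rows(
  deltas=[
    [1, [0, 0, 0], 2],
    [1, [0, 0, 0], 2],
    [1, [0, 0, 0], 1.5],
    [1, [0, 0, 0], 0],
    [1, [0, 0, 0], 0],
  ],
)

```text
time: 65.55
position: [463.9, -173.3, 116.3]
eef_rot: [[0.438, 0.899, -0.004], [0.899, -0.438, -0.002], [-0.004, -0.002, -1.0]]
ft_force: [-9.4, -2.8, 9.8]
gripper_width: 0.119
```

```bash
python3 - <<'E'
from h import *
to(464.8,-172.6,115,63.5)
s=r.read_camera('scene');crop('s',s,160,200,320,330,5,'s26.png')
E
```

```text
t 65.55 pos [ 463.9 -173.3  116.3] yaw 64.01 F [-9.4 -2.8  9.8] M [-0.52  1.43  0.86] w 0.119 q6 -0.05 | shift mm [1.  0.5 1.3] turn 0.51
```

View pics/s26.png

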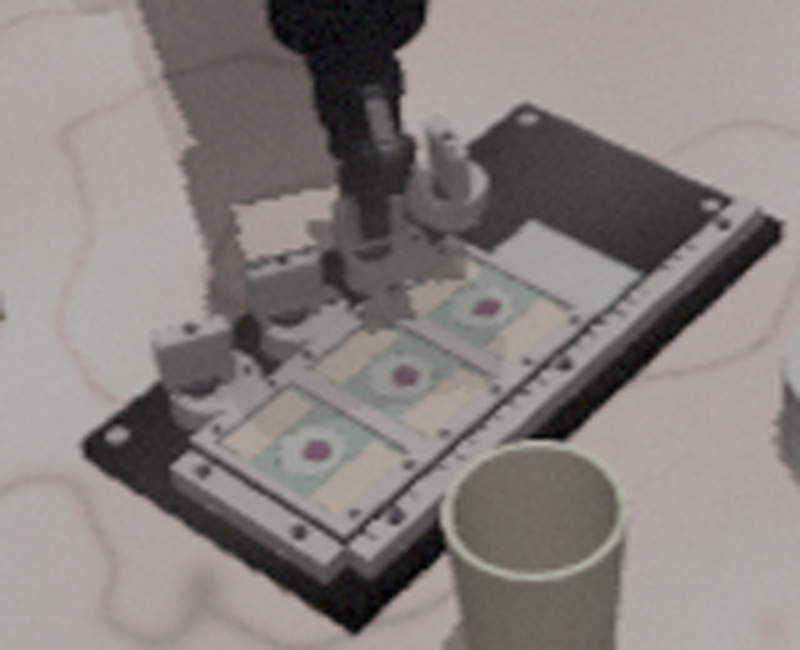

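send_rows(
  deltas=[
    [0.4, [0, 0, 0], 0],
    [0, [0, 0, 0], 0],
    [0, [0, 0, 0], 0],
    [0, [0, 0, -0.01], 0],
    [0, [0, 0, -0.02], 0],
    [0, [0, 0, -0.04], 0],
    [0, [0, 0, -0.04], 0],
    [0, [0.02, 0, 0], 0],
    [0, [0.04, 0, 0], 0],
    [0, [0.04, 0, 0], 0],
    [0, [0.04, 0, 0], 0],
    [0, [0.04, 0, 0], 0],
    [0, [0.02, 0, 0], 0],
    [0, [0, 0, 0], 0],
  ],
)

```text
time: 67.0
position: [553.8, 9.2, 226.2]
eef_rot: [[0.438, 0.899, 0.001], [0.899, -0.438, 0.001], [0.001, 0.001, -1.0]]
ft_force: [-0.1, -0.2, -0.1]
gripper_width: 0.501
```

```bash
python3 - <<'E'
from h import *
im=r.read_camera('top');cv2.imwrite('pics/top6.png',im[:,:,::-1])
c=cv2.resize(im[150:245,245:385],None,fx=5.7,fy=5.7,interpolation=cv2.INTER_CUBIC);c=np.clip(c*1.6-15.,0,255).astype(np.uint8);cv2.imwrite('pics/t6.png',c[:,:,::-1])
s=r.read_camera('scene');crop('s',s,170,210,330,330,5,'s27.png')
cv2.imwrite('pics/s27f.png',s[:,:,::-1])
to(0,0,0)
E
```

```text
t 67.1 pos [552.9   7.  225.7] yaw 63.86 F [ 0.3 -0.9  0.7] M [0.1  0.05 0.03] w 0.498 q6 0.33 | shift mm [-249.8 -493.3  225.7] turn 0
```

View pics/t6.png

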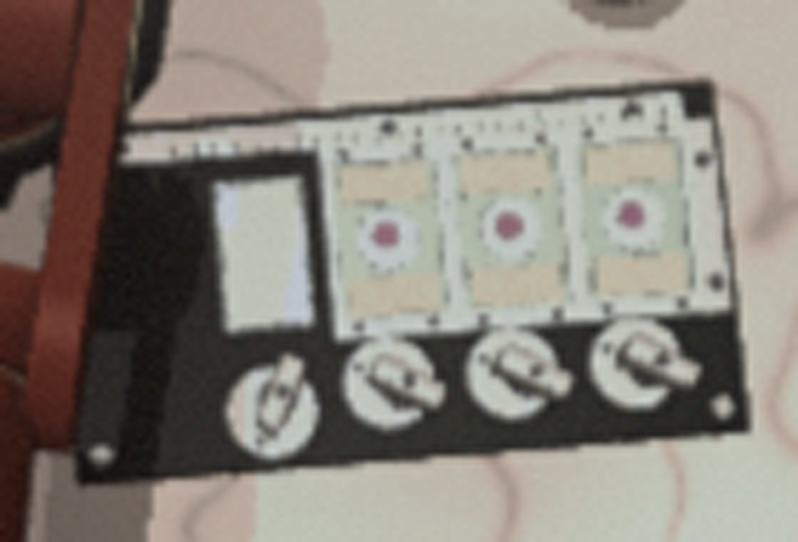

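View pics/s27.png

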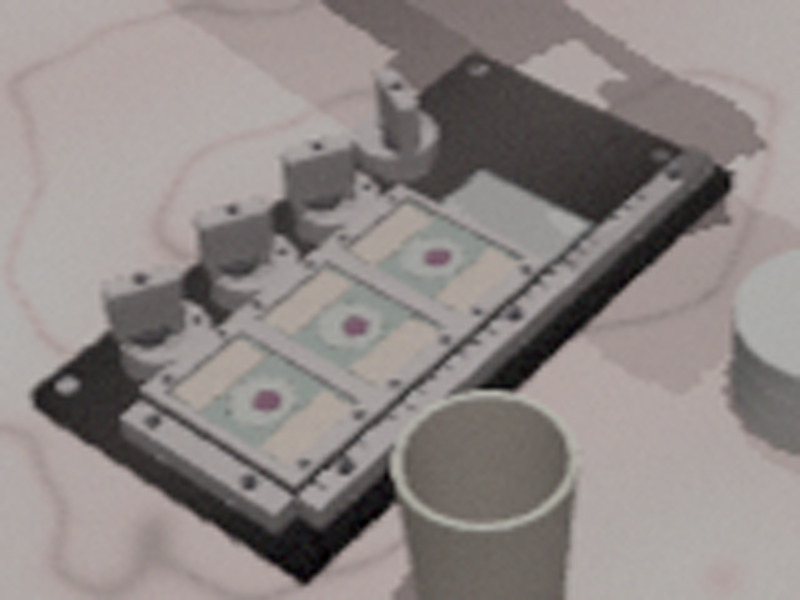

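View pics/top6.png

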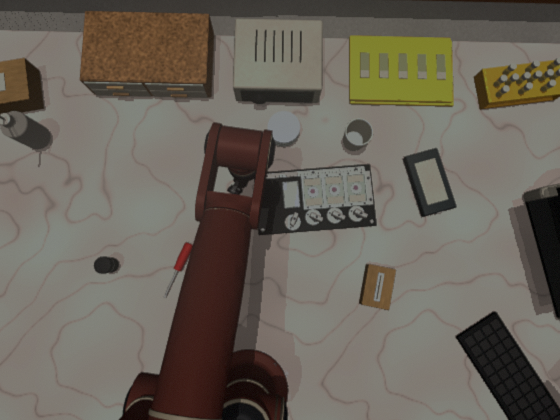

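```bash
python3 -c "
from cell import r
print(r.finish_job())"
```

```text
the job is handed in; nothing more can be done
None
```

All three slide carriers found on the bench (there was no fourth) are in places 1 to 3 of the stage insert. Each lies flat and is clamped against the back rail. I handed the job in at about 67 s of the 210 s allowed.

**Loading:** I slid each carrier to the rail while gripping it. I then pushed it along the row until it butted against the end stop or its neighbour, with 17–19 N of contact force.

**Disturbance:** carrier 3 was knocked about 8 mm along the row, about 8 mm off the rail and about 4° askew. I pushed it flush again with the fingers, and turning knob 3 took it the rest of the way to the rail.

**Clamping:** knobs 1 to 3 were turned clockwise to about 2.15 rad. The final turning torques were 1.3, 0.9 and 0.86 N m. Knob 1's torque suggests it ended slightly past 2.15 rad, perhaps near 2.2. Knob 4 was not used.

**Last checks:**
- In both camera views the three carriers stand square at the rail and stop with no visible gaps. The slide centres are evenly spaced at about 60 mm.
- The other items look unmoved, and the arm is clear of everything.
- One angle reading disagreed: before clamping, carrier 2 measured 0.8° off square in the top view. I put this down to pixel noise, because it sat flush when pushed and looks square in the final pictures. I did not measure its angle again after clamping.

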